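# Lay out varnished map pieces to dry and put the brush away

## Task

Lay the plywood map pieces out to dry: the long narrow island flat and centred on the cork pad next to the varnish tin, the broad island flat and centred on the other pad, and the small stepped hill upright on top of the middle of the broad island. Slide back the cover of the brush box, lay the brush flat inside and slide the cover fully shut again. Leave the tin standing where it is.

Things in the scene. Friction and masses are not known exactly. Their poses are not given: they have to be found in the camera images.
- long_piece: Laser-cut plywood map piece, long narrow island: 102 mm long (own x), 26 mm wide across its straight-sided middle (own y, sides straight for 12 mm either side of the origin), 12 mm thick, pale face, dark burnt edge, 30 g, loose. Origin: centre of its underside; z up. Starts flat on the cardboard-covered desk.
- broad_piece: Laser-cut plywood map piece, broad island: 86 mm long (own x), 44 mm wide across its straight-sided middle (own y, sides straight for 12 mm either side of the origin), up to 50 mm wide elsewhere, 12 mm thick, pale flat face, dark edge, about 40 g, loose. Origin: centre of its underside; z up. Starts flat on the desk.
- hill_piece: Small stepped plywood hill: lower layer 45 mm long (own x) x 36 mm wide (own y, straight sides 26 mm long), 12 mm thick, with a smaller layer (about 26 x 16 mm, 8 mm thick) fixed on it, 20 mm high in all, 20 g, loose. Origin: centre of its underside; z up. Starts flat on the desk.
- brush: Small flat varnish brush lying flat, 120 mm long (own x, bristles to +x, handle to -x), 14 mm thick; wooden handle 18 mm wide (own y) from x = -60 to +14 mm, steel ferrule 26 mm wide from +14 to +34, pale bristles 24 mm wide beyond; about 30 g, loose. Origin: centre of its length, on the underside, under the handle; grip it there across y.
- pad_left: Square cork drying pad, 70 x 70 x 15 mm, fixed to the desk: the left one (larger y, left as the robot sees it) of the two that lie side by side, about 150 mm apart. Origin: centre of its underside, so its top is 15 mm above the origin.
- pad_right: The other cork drying pad, the right one (smaller y), same size and origin.
- tin: Closed varnish tin, plain bare metal cylinder 60 mm across and 70 mm high, about 0.4 kg, loose, to be left standing. It stands at one end of the row of pads, left or right, about 130 mm from the nearer pad; a glass jar of brushes, up to 105 mm high, stands at the other end. Origin: centre of its underside.
- cover (a joint): How far the sliding cover of the brush box is open: 0 m fully shut, 0.145 m at its stop fully open. Starts shut or up to 25 mm ajar. It slides along the box's -x (towards the robot) in side rails, with about 1 N of friction, and stays where it is left.
- cover_grip (a point): Top centre of the grip block on the cover, 63 mm above the desk. The block is 14 mm along the box's x, 34 mm along its y and stands 24 mm above the cover, whose top is 39 mm above the desk. It moves with the cover; axes are those of the box.
- box_in (a point): Centre of the inner floor of the fixed plywood brush box, 6 mm above the desk; x along its length (roughly world x), z up. Outside 170 x 92 mm, inside 158 (x) x 80 (y); walls 6 mm thick, 34 mm high, long sides 42 with the cover rails. With the cover fully open the inside is clear from x = -60 to +79 mm. Shut, the cover ends flush with the box.
Mind the look-alikes: they are no part of the job. What is shaped like the long_piece but blue or orange is not meant. What is shaped like the brush but green or turquoise is not meant.

How it is judged:
By the outcome, as a careful person would: the job done as asked, in the order asked, and still so for the second after the job is handed in, with the robot touching nothing.
It also fails if it takes over 109 s, if anything falls off the work surface, if the arm or the gripper's body presses on something with over 40 N, if the wrist force passes 120 N, or if a joint passes its speed limit or range.

## Robot

A 6-joint arm with a two-finger parallel gripper is mounted at the origin on the work surface. World frame = base frame: x ahead of the robot, y to its left, z up, the work surface at z = 0. Lengths are in m, angles in rad, forces in N, time in s.
With the tool pointing down it reaches from about 0.25 to 0.8 m from the base axis. Payload 8.5 kg.
Tool frame: the origin (TCP) lies at the very end of the fingers, on their centre line; the grasp point (between the pads) lies 19 mm behind it; z points along the fingers, x is the direction in which the jaws open and shut, and the axes are right-handed (so a half turn about z gives the same grasp; the last joint's range is limited). The gripper opens to 85 mm and grips with 20 to 120 N. Pads are 22 mm wide; open, the fingers measure 114 mm over their backs; the gripper's body (76 mm by 85 mm) begins 54 mm behind the grasp point. The pads swing forward as they close: fully open they stand 13 mm farther back than shut.
Start: joints at [-1.179, 0.238, -0.013, 1.319, 0, 1.571], TCP at [0.2, -0.485, 0.231] pointing down, gripper open.
Joint ranges: [-2.66, 2.66], [-1.03, 1.9], [-1.14, 1.46], [-1.82, 2.27], [-1.45, 1.34], [-3.14, 3.14]. Speed limits (rad/s): [2.22, 2.22, 2.79, 3.14, 3.14, 3.14].

## Interface

Orientations are given as a 3x3 rotation matrix whose columns are the frame's x, y, z axes.
In Python, from plant import status, viewer, order gives the robot as it stands.
- The arm moves only by the tool servo_tool, never from a script. Its argument "rows" is a list of rows, each a list of 4 numbers: the shift along the tool's x, y, z in m, then the turn about the tool's z in degrees. In form: [[dx, dy, dz, roll], ...]. A call has 1 to 20 rows; each row shifts and turns the commanded pose from where the row before left it, along the tool's axes as they then stand; what a row does not reach is not made up. A row lasts 1/10 s, in which the tool goes at most 50 mm and 8.59 degrees, less where a joint would pass 70% of its speed; a pose out of reach is approached as far as the arm can. A call is refused whole if a number of a shift passes 0.05 or a number of a turn 8.59, either way. A call with a gripper value outside its range is refused whole. "jaw" is the finger opening in m, from 0 to 0.0854, set as the call begins (left out, the last holds). The fingers move at their own pace and stop on an object; the grip force is fixed at half the most. Time passes only in rows, so rows that do not move let the fingers close. It gives the time, the measured TCP pose, the force and the opening at its end, in the units of the state.
- status.sense(): the state, without advancing time (a new reading comes with each control period).
- viewer.camera(name): name is "scene" or "top"; returns (picture, depth): 384x512x3 uint8, blue, green, red; 384x512 float32, m along the optical axis (not along the pixel's ray), 0 where there is no reading.
- viewer.camera_params(name): a dict with "fx", "fy", "cx", "cy" (pixels), "dist" ([k1, k2, p1, p2, k3] as OpenCV has them; the pictures are not rectified), "eye" and "rotation" of the camera in the world. Camera axes: x right, y up, looking along -z (the intrinsics and any distortion apply to the point x, -y, -z); pixel columns grow to the right and rows downward; lengths in m; the calibration is good to about 2 mm. A picture is of the moment at which its call begins. camera_params takes no time and is no camera call.
- order.job_done(): hands the job in, once; it reports no verdict.
The state is a dict: "clock": time; "joints": joint angles; "joint_velocities": joint speeds; "tau": joint torques, N m; "position": TCP position; "ee_rot": TCP orientation; "wrist_force": force on the tool from outside, world axes, zero at the start; "wrist_torque": the same for the moment, N m; "finger_gap": opening from 0.0 (shut) to 1.0 (fully open).
Only numpy, scipy, OpenCV 4.12 (cv2) and the standard library are available. Lean on these libraries where they do the work, as an engineer would, in place of code of your own. Each camera call takes 0.05 s, during which the arm holds its last target.

## Working session

There is one attempt and no reset: what is moved stays moved. The work goes in short steps, Python scripts to look and compute and a tool call to move; the robot and the scene stay as the last step left them, time stands still between calls to the robot, and variables do not carry over. Pictures are saved under pics/ and viewed, and the job is handed in when it is done.

Besides the shell and the picture viewer there is one more tool, called after ">>>" in YAML: its name, and indented under it one key for each argument. servo_tool: Moves the arm, as the interface text tells. Its arguments: {"type":"object","properties":{"rows":{"type":"array"},"jaw":{"type":"number"}},"required":["rows"]}

```bash
mkdir -p pics; ls
cat > h.py <<'E'
import numpy as np, cv2
from plant import status, viewer, order
def P(name):
    p=viewer.camera_params(name)
    K=np.array([[p['fx'],0,p['cx']],[0,p['fy'],p['cy']],[0,0,1]],float)
    return K,np.array(p['dist'],float),np.array(p['eye'],float),np.array(p['rotation'],float)
def ray(name,uv):
    K,d,e,R=P(name)
    n=cv2.undistortPoints(np.array(uv,float).reshape(-1,1,2),K,d).reshape(-1,2)
    return e,(R@np.c_[n[:,0],-n[:,1],-np.ones(len(n))].T).T
def onz(name,uv,z):
    e,r=ray(name,uv); return e+r*((z-e[2])/r[:,2])[:,None]
def proj(name,X):
    K,d,e,R=P(name)
    c=(R.T@(np.atleast_2d(X)-e).T).T
    c=c*[1,-1,-1]
    return cv2.projectPoints(c,np.zeros(3),np.zeros(3),K,d)[0].reshape(-1,2)
def snap(tag):
    o={}
    for n in tag:
        im,dp=viewer.camera(n); o[n]=(im,dp)
    return o
E
python3 - <<'E'
from h import *
for n in ('top','scene'):
    im,d=viewer.camera(n); cv2.imwrite(f'pics/{n}0.png',im); np.save(f'{n}0.npy',d)
    print(n,viewer.camera_params(n))
print(status.sense())
E
```

```text
pics
top {'fx': 422.56778355806296, 'fy': 422.56778355806296, 'cx': 255.18353700527848, 'cy': 187.72763584742222, 'dist': array([-0.0756309,  0.       ,  0.       ,  0.       ,  0.       ]), 'eye': array([ 0.35836383, -0.02570886,  1.07944914]), 'rotation': array([[-0.02098082,  0.9974337 , -0.06845306],
       [-0.99968144, -0.02189031, -0.01256323],
       [-0.01402944,  0.06816766,  0.99757523]])}
scene {'fx': 368.4779403833331, 'fy': 368.4779403833331, 'cx': 260.87241307181307, 'cy': 192.3264636069363, 'dist': array([-0.09929957,  0.        ,  0.        ,  0.        ,  0.        ]), 'eye': array([ 0.99377189, -0.41802841,  0.79342102]), 'rotation': array([[ 0.58299007, -0.58484356,  0.56398634],
       [ 0.81247079,  0.42281975, -0.40139092],
       [-0.00371367,  0.69222935,  0.72166803]])}
{'clock': 0.1, 'joints': array([-1.17900600e+00,  2.38760669e-01, -1.41581482e-02,  1.31919697e+00,
        2.66938358e-05,  1.57078732e+00]), 'joint_velocities': array([-3.27614870e-04, -9.91259923e-04, -1.65290790e-04,  1.51309761e-03,
       -1.48300910e-04,  4.05934540e-05]), 'tau': array([ 1.73323733e-04, -5.39718211e+01,  3.47001243e+01,  1.34505981e-02,
       -6.53505913e-05, -5.75976003e-06]), 'position': array([ 0.20033604, -0.48487842,  0.23072558]), 'ee_rot': array([[ 3.81851691e-01, -9.24223488e-01, -4.79155795e-04],
       [-9.24222671e-01, -3.81851990e-01,  1.22967204e-03],
       [-1.31945838e-03, -2.67056998e-05, -9.99999129e-01]]), 'wrist_force': array([-0.90733663, -0.87188406,  0.57260489]), 'wrist_torque': array([ 0.01625572,  0.02057222, -0.00782796]), 'finger_gap': 0.9974961315538708}
```

Run:
```python
import cv2
for n in ('top','scene'):
    im=cv2.imread(f'pics/{n}0.png'); cv2.imwrite(f'pics/{n}0b.png',cv2.resize(im,(800,600),interpolation=cv2.INTER_CUBIC))
```

```text
(no output)
```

View pics/top0b.png

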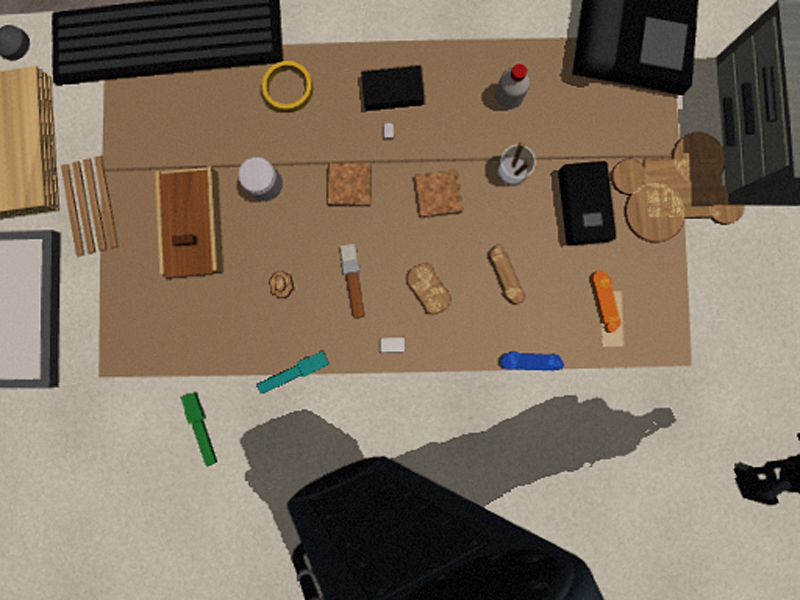

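View pics/scene0b.png

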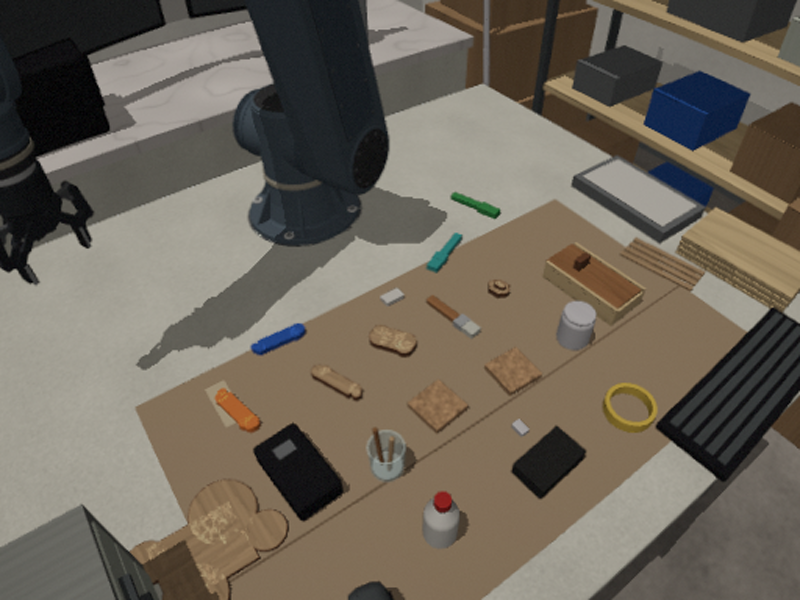

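Run:
```python
import cv2, numpy as np
im=cv2.imread('pics/top0.png')
def crop(x0,y0,x1,y1,s,name):
    c=cv2.resize(im[y0:y1,x0:x1],None,fx=s,fy=s,interpolation=cv2.INTER_CUBIC)
    for x in range((x0+9)//10*10,x1,10):
        cv2.line(c,((x-x0)*s,0),((x-x0)*s,4 if x%50 else 14),(255,255,255),1)
        if x%20==0: cv2.putText(c,str(x),((x-x0)*s-10,24),0,.35,(255,255,255),1)
    for y in range((y0+9)//10*10,y1,10):
        cv2.line(c,(0,(y-y0)*s),(5,(y-y0)*s),(255,255,255),1)
        if y%20==0: cv2.putText(c,str(y),(6,(y-y0)*s+4),0,.35,(255,255,255),1)
    cv2.imwrite(name,c); print(c.shape)
crop(165,145,345,210,4,'pics/c1.png')
crop(95,90,255,190,5,'pics/c2.png')
crop(200,90,350,145,5,'pics/c3.png')
```

```text
(260, 720, 3)
(500, 800, 3)
(275, 750, 3)
```

View pics/c1.png

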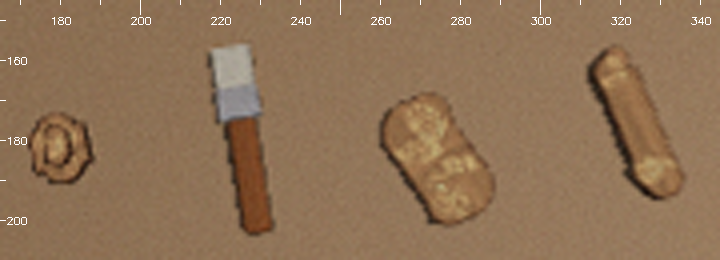

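View pics/c2.png

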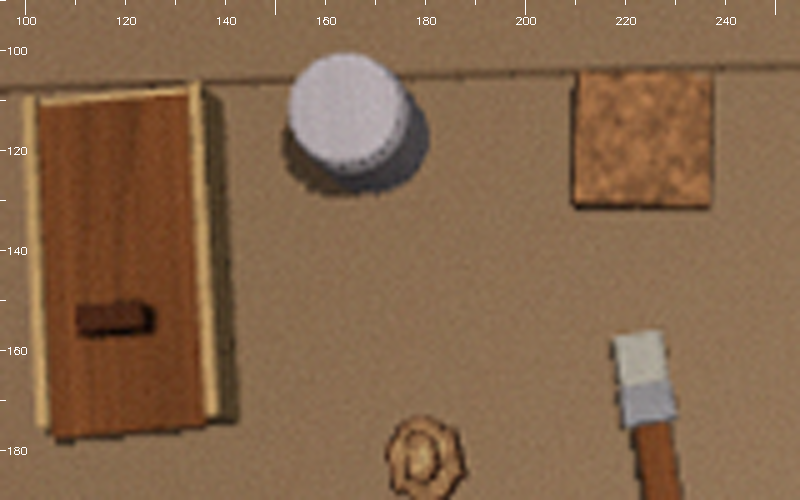

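View pics/c3.png

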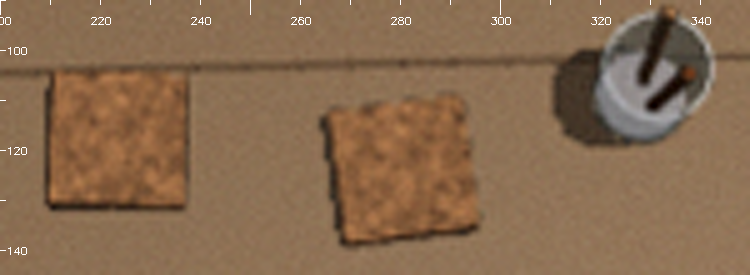

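```bash
cat >> h.py <<'E'
def cloud(n,d):
    v,u=np.mgrid[:384,:512]; uv=np.c_[u.ravel(),v.ravel()].astype(float)
    e,r=ray(n,uv); K,dd,ee,R=P(n)
    # rays have unit depth along the optical axis
    return (e+r*d.reshape(-1,1)).reshape(384,512,3)
def pts(n,im,d,c,rad,z0,z1):
    X=cloud(n,d); m=(np.hypot(X[...,0]-c[0],X[...,1]-c[1])<rad)&(X[...,2]>z0)&(X[...,2]<z1)
    return X[m], im[m]
def rect(p):
    (c,s,a)=cv2.minAreaRect((p[:,:2]*1000).astype(np.float32)); return np.round(c,1),np.round(s,1),round(a,1)
E
python3 - <<'E'
from h import *
px=dict(hill=(180,182),brush=(226,180),broad=(274,184),long=(325,176),padL=(224,118),padR=(281,124),tin=(165,112),grip=(118,154),jar=(330,105))
hz=dict(hill=.02,brush=.014,broad=.012,long=.012,padL=.015,padR=.015,tin=.07,grip=.063,jar=.1)
rr=dict(hill=.04,brush=.09,broad=.07,long=.07,padL=.06,padR=.06,tin=.06,grip=.03,jar=.07)
for k in px:
    c=onz('top',[px[k]],hz[k])[0]
    print(k,c.round(4))
    for n in ('top','scene'):
        im=cv2.imread(f'pics/{n}0.png'); d=np.load(f'{n}0.npy')
        zt=hz[k]
        p,_=pts(n,im,d,c,rr[k],0.006 if zt<.03 else zt-.012,zt+.01)
        if len(p)<5: print(n,len(p));continue
        t=p[p[:,2]>zt-.005]
        print(' ',n,len(p),rect(p),'mean',(p[:,:2].mean(0)*1000).round(1),'zmed',np.median(p[:,2]).round(4), 'topmean',(t[:,:2].mean(0)*1000).round(1))
im=cv2.imread('pics/top0.png');X=cloud('top',np.load('top0.npy'))
for uv in [(190,210),(260,150),(200,150),(300,200),(118,140),(118,165)]: print(uv,X[uv[1],uv[0]].round(4))
E
```

```text
hill [0.4497 0.1774 0.02  ]
  top 212 (array([455.1, 178.7]), array([61.4, 40.8]), 7.5) mean [451.7 179.3] zmed 0.0132 topmean [452.8 180.1]
  scene 122 (array([453.5, 180.1]), array([39.5, 42. ]), 49.6) mean [457.2 176.8] zmed 0.0126 topmean [456.2 179.7]
brush [0.4527 0.0612 0.014 ]
  top 407 (array([456.3,  47.3]), array([118.9, 150.6]), 4.9) mean [459.3  60.7] zmed 0.0135 topmean [459.6  61.2]
  scene 275 (array([471.9,  43.1]), array([113.4, 109.1]), 33.7) mean [464.2  60.3] zmed 0.0129 topmean [464.   60.6]
broad [ 0.44   -0.0601  0.012 ]
  top 561 (array([435.4, -52.3]), array([86.1, 67.5]), 28.6) mean [439.9 -60.8] zmed 0.0124 topmean [439.8 -60.9]
  scene 393 (array([442.2, -60.4]), array([85.3, 47.1]), 30.5) mean [443.6 -61.8] zmed 0.0119 topmean [443.3 -61.5]
long [ 0.4575 -0.19    0.012 ]
  top 388 (array([ 452.8, -191.7]), array([ 69.1, 109.5]), 86.2) mean [ 459.5 -187.6] zmed 0.012 topmean [ 459.7 -187.6]
  scene 318 (array([ 462.1, -186. ]), array([100. ,  29.5]), 22.2) mean [ 463.6 -187.8] zmed 0.0116 topmean [ 463.1 -187.7]
padL [0.6123 0.0639 0.015 ]
  top 726 (arra
[... 771 characters left out ...]
 (array([519.8, 326.5]), array([34.4, 14. ]), 89.8) mean [520.1 326.1] zmed 0.063 topmean [520.4 327.2]
  scene 62 (array([524.8, 326.9]), array([14.4, 37.9]), 1.9) mean [525.7 323.8] zmed 0.0618 topmean [524.7 325.9]
jar [ 0.6175 -0.1942  0.1   ]
  top 27 (array([ 632.7, -205.9]), array([35.6,  7. ]), 16.0) mean [ 635.8 -205. ] zmed 0.0991 topmean [ 633.9 -206.1]
  scene 36 (array([ 636.4, -208. ]), array([36.5,  5.9]), 18.0) mean [ 638.4 -207.8] zmed 0.0974 topmean [ 638.5 -207.6]
(190, 210) [0.3789 0.156  0.0007]
(260, 150) [ 0.529  -0.0266  0.0038]
(200, 150) [ 0.5338  0.129  -0.003 ]
(300, 200) [ 0.3985 -0.1258  0.0016]
(118, 140) [0.5574 0.3298 0.042 ]
(118, 165) [0.4945 0.3304 0.0391]
```

```bash
cat >> h.py <<'E'
def meas(n,d,c,rad,z0,z1):
    d=cv2.medianBlur(d.astype(np.float32),3)
    X=cloud(n,d); m=(np.hypot(X[...,0]-c[0],X[...,1]-c[1])<rad)&(X[...,2]>z0)&(X[...,2]<z1)
    m=cv2.morphologyEx(m.astype(np.uint8),cv2.MORPH_OPEN,np.ones((2,2),np.uint8))
    k,l,s,_=cv2.connectedComponentsWithStats(m,connectivity=4)
    if k<2: return None
    b=1+np.argmax(s[1:,4]); mm=l==b
    p=X[mm]
    # back-project mask pixels on the plane of top
    return p,mm
def info(n,d,c,rad,z0,z1,zt):
    r=meas(n,d,c,rad,z0,z1)
    if r is None: return None
    p,mm=r
    v,u=np.nonzero(mm); q=onz(n,np.c_[u,v],zt)
    mu=q[:,:2].mean(0); C=np.cov((q[:,:2]-mu).T); w,V=np.linalg.eigh(C); a=np.degrees(np.arctan2(V[1,1],V[0,1]))
    return dict(n=len(p),rect=rect(q),mean=(mu*1000).round(1),pca=round(a%180,1),z=round(float(np.median(p[:,2])),4))
E
cat > m0.py <<'E'
from h import *
import sys
cs=dict(hill=(.452,.178),brush=(.459,.061),broad=(.44,-.06),long=(.46,-.187),padL=(.615,.065),padR=(.596,-.081),tin=(.62,.206),grip=(.52,.325))
hz=dict(hill=.02,brush=.014,broad=.012,long=.012,padL=.015,padR=.015,tin=.07,grip=.063)
rr=dict(hill=.035,brush=.08,broad=.06,long=.065,padL=.055,padR=.055,tin=.05,grip=.03)
D={n:np.load(f'{n}0.npy') for n in ('top','scene')}
for k in cs:
    z=hz[k]
    for n in D:
        print(k,n,info(n,D[n],cs[k],rr[k],z-.006,z+.008,z))
    if k=='hill':
      for n in D: print('hill base',n,info(n,D[n],cs[k],rr[k],.006,.016,.012))
E
python3 m0.py
```

```text
hill top {'n': 65, 'rect': (array([451. , 177.4]), array([15.3, 23. ]), 89.5), 'mean': array([450.9, 177.5]), 'pca': np.float64(2.8), 'z': 0.0193}
hill scene {'n': 45, 'rect': (array([462.1, 177.7]), array([20.6, 28.1]), 84.8), 'mean': array([463. , 178.5]), 'pca': np.float64(175.9), 'z': 0.018}
hill base top {'n': 149, 'rect': (array([449.2, 177.7]), array([40.1, 39.6]), 44.0), 'mean': array([448.3, 176.9]), 'pca': np.float64(13.1), 'z': 0.0118}
hill base scene {'n': 88, 'rect': (array([461.6, 176.5]), array([39.2, 42.3]), 47.3), 'mean': array([463.5, 173.4]), 'pca': np.float64(14.7), 'z': 0.0105}
brush top {'n': 383, 'rect': (array([452.5,  60.9]), array([118.6,  25.8]), 4.9), 'mean': array([457. ,  59.8]), 'pca': np.float64(8.0), 'z': 0.0134}
brush scene {'n': 256, 'rect': (array([463.3,  62.1]), array([120.8,  28.8]), 5.7), 'mean': array([469.5,  61.2]), 'pca': np.float64(8.5), 'z': 0.0129}
broad top {'n': 563, 'rect': (array([436.6, -63.1]), array([84.9, 47.9]), 30.5), 'mean': array([437.2, -63.4]), 'pca': np.float64(31.5), 'z': 0.0123}
broad scene {'n': 393, 'rect': (array([447
[... 916 characters left out ...]
81.5]), array([71.8, 71.2]), 5.9), 'mean': array([603.7, -82. ]), 'pca': np.float64(90.9), 'z': 0.0143}
tin top {'n': 402, 'rect': (array([617. , 206.2]), array([54.7, 52.4]), 88.3), 'mean': array([616.9, 205.6]), 'pca': np.float64(54.3), 'z': 0.0698}
tin scene {'n': 248, 'rect': (array([628.9, 205.1]), array([50.8, 56.7]), 41.6), 'mean': array([629.4, 205.4]), 'pca': np.float64(113.3), 'z': 0.0695}
grip top {'n': 73, 'rect': (array([517.4, 323.7]), array([32.7, 12.4]), 88.5), 'mean': array([517.8, 324.8]), 'pca': np.float64(92.7), 'z': 0.0628}
grip scene {'n': 48, 'rect': (array([531. , 323.3]), array([15.8, 41.8]), 12.1), 'mean': array([530.6, 323.6]), 'pca': np.float64(98.5), 'z': 0.0598}
```

Run:
```python
from h import *
for i in range(3): print(viewer.camera_params('scene')['eye'],viewer.camera_params('top')['eye'])
d=np.load('scene0.npy'); 
p,mm=meas('scene',d,(.615,.065),.055,.009,.023)
v,u=np.nonzero(mm);q=onz('scene',np.c_[u,v],.015)
print(p[:,2].mean(),np.percentile(p[:,2],[1,10,50,90,99]),(q-p).mean(0),np.abs(q-p).max(0))
X=cloud('scene',d)[mm];print((X-q).mean(0))
```

```text
[ 0.99377189 -0.41802841  0.79342102] [ 0.35836383 -0.02570886  1.07944914]
[ 0.99377189 -0.41802841  0.79342102] [ 0.35836383 -0.02570886  1.07944914]
[ 0.99377189 -0.41802841  0.79342102] [ 0.35836383 -0.02570886  1.07944914]
0.013576310196649939 [0.00332619 0.01189499 0.01417122 0.01506148 0.01578175] [ 0.00064842 -0.00087486  0.00142369] [0.0053517  0.00815581 0.01243749]
[ 0.00188659 -0.0025298   0.00410197]
```

```bash
sed -i 's/np.ones((2,2),np.uint8)/np.ones((3,3),np.uint8)/' h.py; python3 m0.py
```

```text
hill top {'n': 65, 'rect': (array([453.6, 179.9]), array([15.3, 23. ]), 89.5), 'mean': array([453.5, 180. ]), 'pca': np.float64(2.8), 'z': 0.0195}
hill scene {'n': 43, 'rect': (array([457.4, 179.4]), array([20.9, 25.7]), 48.4), 'mean': array([457.5, 178.6]), 'pca': np.float64(165.8), 'z': 0.019}
hill base top {'n': 141, 'rect': (array([451.8, 178.9]), array([35.9, 43.7]), 89.6), 'mean': array([450.1, 178.7]), 'pca': np.float64(177.2), 'z': 0.0118}
hill base scene {'n': 80, 'rect': (array([458.5, 172.1]), array([44.5, 31.6]), 23.0), 'mean': array([459.6, 172.2]), 'pca': np.float64(17.9), 'z': 0.0115}
brush top {'n': 381, 'rect': (array([455.1,  63.4]), array([118.6,  25.8]), 4.9), 'mean': array([459.3,  62.2]), 'pca': np.float64(7.9), 'z': 0.0134}
brush scene {'n': 254, 'rect': (array([458.5,  62.2]), array([121.3,  28.9]), 5.6), 'mean': array([464.3,  61.4]), 'pca': np.float64(8.7), 'z': 0.013}
broad top {'n': 563, 'rect': (array([439.2, -60.6]), array([84.9, 47.9]), 30.5), 'mean': array([439.8, -61. ]), 'pca': np.float64(31.5), 'z': 0.0123}
broad scene {'n': 391, 'rect': (array([442
[... 915 characters left out ...]
81.7]), array([71.9, 71.6]), 4.6), 'mean': array([599.9, -82.4]), 'pca': np.float64(94.8), 'z': 0.0143}
tin top {'n': 402, 'rect': (array([619.6, 208.7]), array([54.7, 52.4]), 88.3), 'mean': array([619.5, 208. ]), 'pca': np.float64(54.0), 'z': 0.0699}
tin scene {'n': 248, 'rect': (array([624.8, 205.6]), array([51. , 56.9]), 41.7), 'mean': array([625.3, 206. ]), 'pca': np.float64(114.2), 'z': 0.0697}
grip top {'n': 71, 'rect': (array([519.9, 327.5]), array([30.3, 12.4]), 88.5), 'mean': array([520.3, 327.8]), 'pca': np.float64(92.4), 'z': 0.0631}
grip scene {'n': 44, 'rect': (array([526.4, 323.2]), array([15.9, 40. ]), 12.3), 'mean': array([526. , 322.9]), 'pca': np.float64(98.3), 'z': 0.0621}
```

```bash
cat >> h.py <<'E'
def plan(x,y,z,yaw,s=None):
    """yaw (deg) of tool x in world, mod 180. prints roll first (deg), then shift in tool axes after the roll (mm)"""
    s=s or status.sense(); R=s['ee_rot']; p=s['position']
    cur=np.degrees(np.arctan2(R[1,0],R[0,0])); dy=(yaw-cur+90)%180-90
    # turn about tool z (down): yaw falls
    roll=-dy; c,sn=np.cos(np.radians(roll)),np.sin(np.radians(roll))
    R2=R@np.array([[c,-sn,0],[sn,c,0],[0,0,1]])
    dd=np.array([x,y,z])-p
    print('cur',p.round(4),'yaw',cur.round(2),'t',round(s['clock'],2),'F',s['wrist_force'].round(1),'gap',round(s['finger_gap']*85.4,1),'j6',s['joints'][5].round(2))
    print(' tilt',R[:,2].round(4),'roll',round(roll,2),'then shift mm',(R2.T@dd*1000).round(1),' |before roll:',(R.T@dd*1000).round(1))
E
python3 - <<'E'
from h import *
def ang(a,b,z):
    p=onz('top',[a,b],z); d=p[1]-p[0]; print(p.round(4).tolist(),np.degrees(np.arctan2(d[1],d[0])),np.hypot(*d[:2]))
print('brush');ang((229.5,203),(223,156.5),.014)
print('box wall L,R');ang((104,175),(101,109),.042);ang((138,174),(134,107),.042)
print('cover edges');ang((106,177),(103,110),.039)
print('padL');ang((209.5,131),(209.8,104),.015)
print('padR');ang((269,138),(265,112),.015);ang((295.5,136),(292.5,109),.015)
print('hill');ang((180,190),(179,173),.012)
print('long');ang((331,194),(318,157),.012)
plan(.4615,-.1875,.1,-69.5)
E
python3 - <<'E'
import cv2
im=cv2.imread('pics/top0.png')
c=[cv2.resize(im[y:y+36,x:x+50],None,fx=8,fy=8,interpolation=cv2.INTER_CUBIC) for x,y in ((155,164),(300,157))]
cv2.imwrite('pics/c4.png',cv2.hconcat(c))
E
```

```text
brush
[[0.3943, 0.0533, 0.014], [0.5129, 0.0679, 0.014]] 7.012241371943803 0.11955352758861555
box wall L,R
[[0.4698, 0.3652, 0.042], [0.6385, 0.3746, 0.042]] 3.221213581173557 0.16897247328624973
[[0.4702, 0.2785, 0.042], [0.6407, 0.2893, 0.042]] 3.6166262380344163 0.17084496645538733
cover edges
[[0.4649, 0.3611, 0.039], [0.6365, 0.3705, 0.039]] 3.145629023257197 0.17183319996674187
padL
[[0.5794, 0.1015, 0.015], [0.6499, 0.1, 0.015]] -1.251794606818917 0.07054056426058918
padR
[[0.5576, -0.0502, 0.015], [0.6253, -0.0415, 0.015]] 7.2615128801977775 0.06825373075967107
[[0.5612, -0.1178, 0.015], [0.6315, -0.1122, 0.015]] 4.558160973953338 0.07050895095442335
hill
[[0.43, 0.1791, 0.012], [0.4735, 0.1813, 0.012]] 2.900942324304867 0.043571220203065406
long
[[0.4115, -0.2037, 0.012], [0.5065, -0.1737, 0.012]] 17.49783615116507 0.0995699358096726
cur [ 0.2003 -0.4849  0.2307] yaw -67.55 t 0.1 F [-0.9 -0.9  0.6] gap 85.2 j6 1.57
 tilt [-5.0e-04  1.2e-03 -1.0e+00] roll 1.95 then shift mm [-186.9 -348.8  131. ]  |before roll: [-174.9 -354.9  131. ]
```

View pics/c4.png

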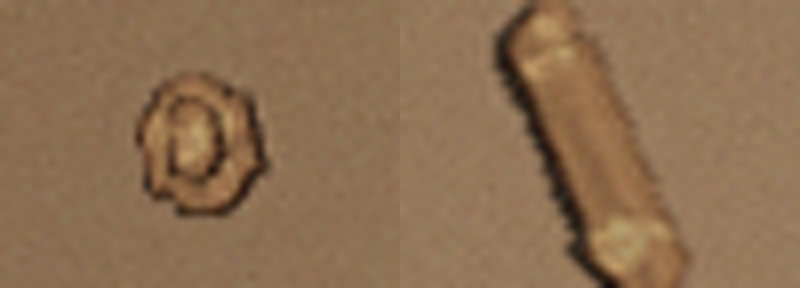

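Look-alikes in the 512×384 top image:
- **Long piece:** pale at (324,176), orange at (388,193), blue at (340,231). I choose the pale one.
- **Brush:** wood and steel at (226,180), turquoise at (187,237), green at (127,274). I choose the wood and steel one.

The crops confirm both choices. The tin at (165,112) stands on the left, so the long piece goes on pad_left.

>>> servo_tool:
  rows:
    - [0,0,0,2]
    - [-0.0208,-0.0388,0.0146,0]
    - [-0.0208,-0.0388,0.0146,0]
    - [-0.0208,-0.0388,0.0146,0]
    - [-0.0208,-0.0388,0.0146,0]
    - [-0.0208,-0.0388,0.0146,0]
    - [-0.0208,-0.0388,0.0146,0]
    - [-0.0208,-0.0388,0.0146,0]
    - [-0.0208,-0.0388,0.0146,0]
    - [-0.0208,-0.0388,0.0146,0]
    - [0,0,0,0]
  jaw: 0.05

```text
clock: 1.2
position: [0.464, -0.1839, 0.0979]
ee_rot: [[0.354, -0.935, -0.002], [-0.935, -0.354, 0.002], [-0.002, 0.001, -1.0]]
wrist_force: [-0.6, -1.1, -0.5]
finger_gap: 0.588
```

Run:
```python
from h import *
plan(.4615,-.1875,.004,-69.5)
im,d=viewer.camera('scene'); cv2.imwrite('pics/s1.png',cv2.resize(im[150:350,80:340],(780,600),interpolation=cv2.INTER_CUBIC))
im,d=viewer.camera('top'); cv2.imwrite('pics/t1.png',cv2.resize(im[80:280,220:480],(780,600),interpolation=cv2.INTER_CUBIC))
```

```text
cur [ 0.464  -0.1839  0.0979] yaw -69.27 t 1.2 F [-0.6 -1.1 -0.5] gap 50.3 j6 2.4
 tilt [-0.0017  0.002  -1.    ] roll 0.23 then shift mm [ 2.7  3.5 93.9]  |before roll: [ 2.7  3.6 93.9]
```

View pics/s1.png

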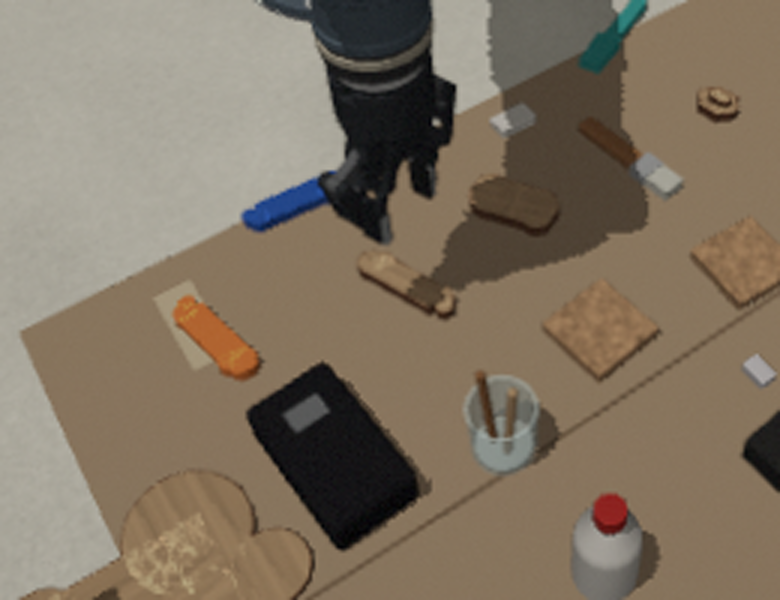

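View pics/t1.png

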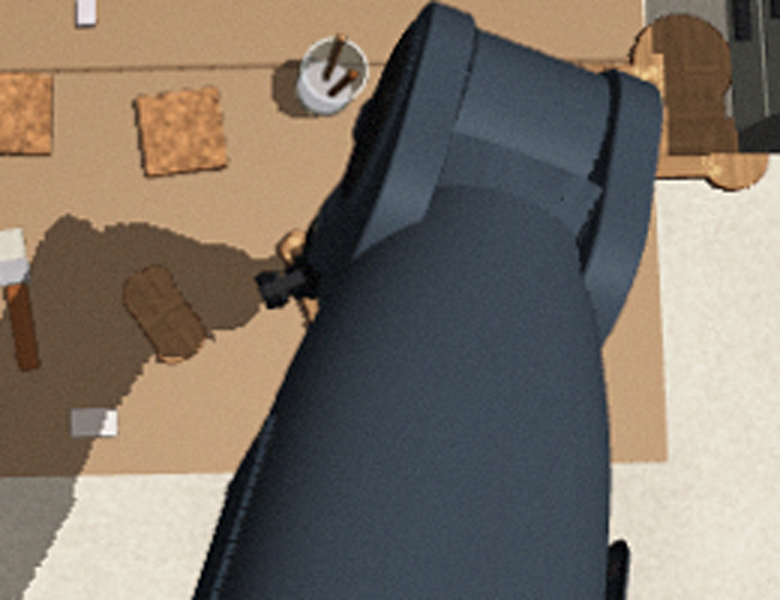

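>>> servo_tool:
  rows:
    - [0.0027,0.0035,0.04,0.2]
    - [0,0,0.034,0]
    - [0,0,0.014,0]
    - [0,0,0.006,0]
    - [0,0,0,0]

```text
clock: 1.8
position: [0.4592, -0.1923, 0.0058]
ee_rot: [[0.345, -0.939, -0.001], [-0.939, -0.345, 0.0], [-0.001, 0.001, -1.0]]
wrist_force: [-0.3, -0.1, 0.9]
finger_gap: 0.583
```

Run:
```python
from h import *
plan(.4615,-.1875,.003,-69.5)
im,d=viewer.camera('scene'); cv2.imwrite('pics/s2.png',cv2.resize(im[200:260,170:250],(800,600),interpolation=cv2.INTER_CUBIC))
```

```text
cur [ 0.4592 -0.1923  0.0058] yaw -69.84 t 1.8 F [-0.3 -0.1  0.9] gap 49.8 j6 2.39
 tilt [-8.e-04  3.e-04 -1.e+00] roll -0.34 then shift mm [-3.7 -3.8  2.8]  |before roll: [-3.7 -3.8  2.8]
```

View pics/s2.png

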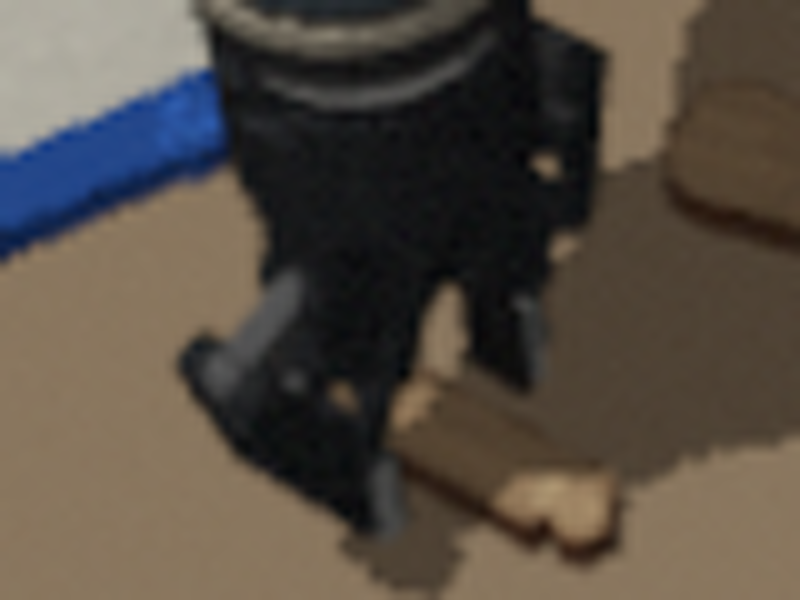

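>>> servo_tool:
  rows:
    - [-0.0037,-0.0038,0.002,0]
    - [0,0,0,0]
    - [0,0,0,0]

```text
clock: 2.15
position: [0.4626, -0.1867, 0.0045]
ee_rot: [[0.347, -0.938, 0.001], [-0.938, -0.347, -0.0], [0.001, -0.001, -1.0]]
wrist_force: [0.9, 0.3, -0.3]
finger_gap: 0.585
```

>>> servo_tool:
  rows:
    - [0,0,0,0]
    - [0,0,0,0]
    - [0,0,0,0]
    - [0,0,0,0]
    - [0,0,0,0]
  jaw: 0.0

```text
clock: 2.65
position: [0.4624, -0.1868, 0.0044]
ee_rot: [[0.346, -0.938, 0.001], [-0.938, -0.346, -0.0], [0.0, -0.0, -1.0]]
wrist_force: [-1.6, 0.5, 6.4]
finger_gap: 0.281
```

Run:
```python
from h import *
plan(.4615,-.1875,.003,-69.5)
```

```text
cur [ 0.4624 -0.1868  0.0044] yaw -69.75 t 2.65 F [-1.6  0.5  6.4] gap 24.0 j6 2.4
 tilt [ 6.e-04 -2.e-04 -1.e+00] roll -0.25 then shift mm [0.3 1.1 1.4]  |before roll: [0.3 1.1 1.4]
```

Run:
```python
from h import *
plan(.6165,.0645,.0944,-91.25)
```

```text
cur [ 0.4624 -0.1868  0.0044] yaw -69.75 t 2.65 F [-1.6  0.5  6.4] gap 24.0 j6 2.4
 tilt [ 6.e-04 -2.e-04 -1.e+00] roll 21.5 then shift mm [-254.6 -148.6  -89.9]  |before roll: [-182.4 -231.6  -89.9]
```

>>> servo_tool:
  rows:
    - [0,0,-0.02,5]
    - [0,0,-0.035,8.5]
    - [0,0,-0.035,8]
    - [-0.0133,-0.0077,0,0]
    - [-0.038,-0.0222,0,0]
    - [-0.038,-0.0222,0,0]
    - [-0.038,-0.0222,0,0]
    - [-0.038,-0.0222,0,0]
    - [-0.038,-0.0222,0,0]
    - [-0.038,-0.0222,0,0]
    - [-0.0133,-0.0077,0,0]
    - [0,0,0.03,0]
    - [0,0,0.015,0]
    - [0,0,0,0]
    - [0,0,0,0]

```text
clock: 4.15
position: [0.6151, 0.0312, 0.0499]
ee_rot: [[0.037, -0.999, -0.002], [-0.999, -0.037, 0.028], [-0.028, 0.001, -1.0]]
wrist_force: [-0.0, -0.2, 0.1]
finger_gap: 0.281
```

Run:
```python
from h import *
plan(.6165,.0645,.020,-91.25)
im,d=viewer.camera('scene'); cv2.imwrite('pics/s3.png',cv2.resize(im[200:260,290:370],(800,600),interpolation=cv2.INTER_CUBIC))
```

```text
cur [0.6151 0.0312 0.0499] yaw -87.89 t 4.15 F [-0.  -0.2  0.1] gap 24.0 j6 3.14
 tilt [-0.0021  0.0283 -0.9996] roll 3.36 then shift mm [-32.5  -0.8  30.8]  |before roll: [-32.4  -2.7  30.8]
```

View pics/s3.png

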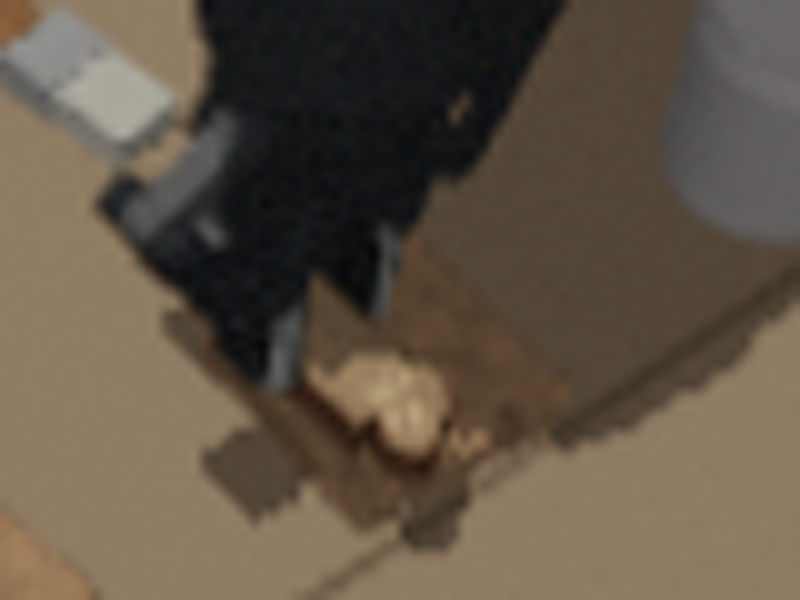

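>>> servo_tool:
  rows:
    - [0,0,-0.03,-8.5]
    - [0,0,0,-8.5]
    - [0,0,0,-8.5]
    - [0,0,0,-8.5]
    - [0,0,0,-8.5]
    - [0,0,0,-8.5]
    - [0,0,0,-8.5]
    - [0,0,0,-8.5]
    - [0,0,0,-8.5]
    - [0,0,0,-8.5]
    - [0,0,0,-8.5]
    - [0,0,0,-8.5]
    - [0,0,0,-8.5]
    - [0,0,0,-8.5]
    - [0,0,0,-8.5]
    - [0,0,0,-8.5]
    - [0,0,0,-8.5]
    - [0,0,0,-8.5]
    - [0,0,0,-8.5]
    - [0,0,0,-8.5]

```text
clock: 6.2
position: [0.6161, 0.0305, 0.0812]
ee_rot: [[0.131, 0.991, 0.001], [0.991, -0.131, 0.029], [0.028, -0.003, -1.0]]
wrist_force: [-0.0, 0.0, 0.1]
finger_gap: 0.282
```

>>> servo_tool:
  rows:
    - [0,0,0,0]
    - [0,0,0,0]
    - [0,0,0,0]

```text
clock: 6.5
position: [0.6157, 0.0307, 0.0802]
ee_rot: [[0.14, 0.99, -0.001], [0.99, -0.14, 0.029], [0.028, -0.005, -1.0]]
wrist_force: [-0.2, 0.2, -0.4]
finger_gap: 0.284
```

Run:
```python
from h import *
plan(.6165,.0645,.0195,88.75)
```

```text
cur [0.6157 0.0307 0.0802] yaw 81.94 t 6.5 F [-0.2  0.2 -0.4] gap 24.3 j6 0.18
 tilt [-6.000e-04  2.850e-02 -9.996e-01] roll -6.81 then shift mm [32.1  0.1 61.6]  |before roll: [31.9 -3.7 61.6]
```

>>> servo_tool:
  rows:
    - [0,0,0,-6.8]
    - [0.016,0,0,0]
    - [0.016,0,0.01,0]
    - [0,0,0.025,0]
    - [0,0,0.016,0]
    - [0,0,0.004,0]
    - [0,0,0,0]
    - [0,0,0,0]

```text
clock: 7.3
position: [0.6164, 0.0649, 0.0261]
ee_rot: [[0.019, 1.0, -0.001], [0.999, -0.019, 0.029], [0.029, -0.001, -1.0]]
wrist_force: [1.2, 0.2, -0.2]
finger_gap: 0.282
```

Run:
```python
from h import *
plan(.6165,.0645,.0195,88.75)
im,d=viewer.camera('scene'); cv2.imwrite('pics/s4.png',cv2.resize(im[200:260,290:370],(800,600),interpolation=cv2.INTER_CUBIC))
```

```text
cur [0.6164 0.0649 0.0261] yaw 88.91 t 7.3 F [ 1.2  0.2 -0.2] gap 24.1 j6 0.11
 tilt [-6.000e-04  2.860e-02 -9.996e-01] roll 0.16 then shift mm [-0.6  0.1  6.6]  |before roll: [-0.6  0.1  6.6]
```

View pics/s4.png

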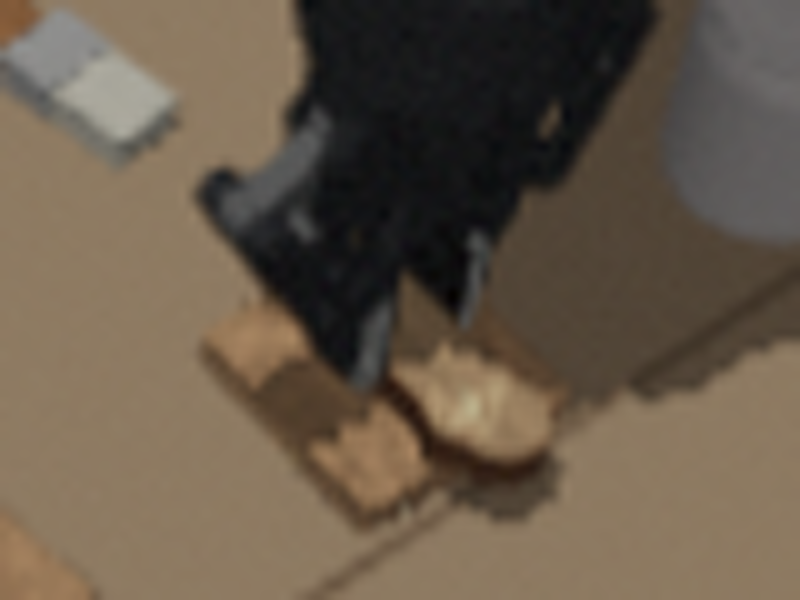

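>>> servo_tool:
  rows:
    - [0,0,0.004,0]
    - [0,0,0.002,0]
    - [0,0,0,0]
    - [0,0,0,0]

```text
clock: 7.75
position: [0.6162, 0.0645, 0.0198]
ee_rot: [[0.019, 1.0, -0.001], [0.999, -0.019, 0.029], [0.029, -0.001, -1.0]]
wrist_force: [0.5, 0.1, 1.4]
finger_gap: 0.279
```

Run:
```python
from h import *
plan(.6165,.0645,.0195,88.75)
```

```text
cur [0.6162 0.0645 0.0198] yaw 88.94 t 7.75 F [0.5 0.1 1.4] gap 23.9 j6 0.11
 tilt [-9.000e-04  2.860e-02 -9.996e-01] roll 0.19 then shift mm [0.  0.3 0.3]  |before roll: [0.  0.3 0.3]
```

>>> servo_tool:
  rows:
    - [0,0,0,0]
    - [0,0,0,0]
    - [0,0,0,0]
    - [0,0,0,0]
  jaw: 0.05

```text
clock: 8.15
position: [0.6159, 0.0645, 0.0195]
ee_rot: [[0.018, 1.0, -0.002], [0.999, -0.018, 0.028], [0.028, -0.002, -1.0]]
wrist_force: [0.0, 0.2, 0.1]
finger_gap: 0.587
```

>>> servo_tool:
  rows:
    - [0,0,-0.015,0]
    - [0,0,-0.035,0]
    - [0,0,-0.04,0]

```text
clock: 8.45
position: [0.615, 0.0619, 0.1093]
ee_rot: [[0.018, 1.0, -0.004], [0.999, -0.018, 0.028], [0.028, -0.005, -1.0]]
wrist_force: [1.5, 0.6, 1.0]
finger_gap: 0.582
```

Run:
```python
from h import *
# broad: axis 30.5 -> tool x yaw 120.5
plan(.441,-.0613,.1,120.5)
im,d=viewer.camera('scene'); 
cv2.imwrite('pics/s5.png',cv2.resize(im[200:260,290:370],(800,600),interpolation=cv2.INTER_CUBIC))
for n,z in (('padL',.015),):
    print(info('scene',d,(.617,.0645),.07,.021,.034,.027), info('scene',d,(.617,.0645),.055,.010,.019,.015))
```

```text
cur [0.615  0.0619 0.1093] yaw 88.94 t 8.45 F [1.5 0.6 1. ] gap 49.7 j6 0.1
 tilt [-0.0045  0.0282 -0.9996] roll -31.56 then shift mm [ -18.  -212.5    6.6]  |before roll: [-126.6 -171.7    6.6]
{'n': 334, 'rect': (array([620.8,  62. ]), array([101.5,  31.7]), 0.9), 'mean': array([622.9,  63.1]), 'pca': np.float64(0.6), 'z': 0.0267} {'n': 201, 'rect': (array([616.9,  41.8]), array([25.5, 70.3]), 88.8), 'mean': array([618.1,  41.5]), 'pca': np.float64(176.9), 'z': 0.0144}
```

View pics/s5.png

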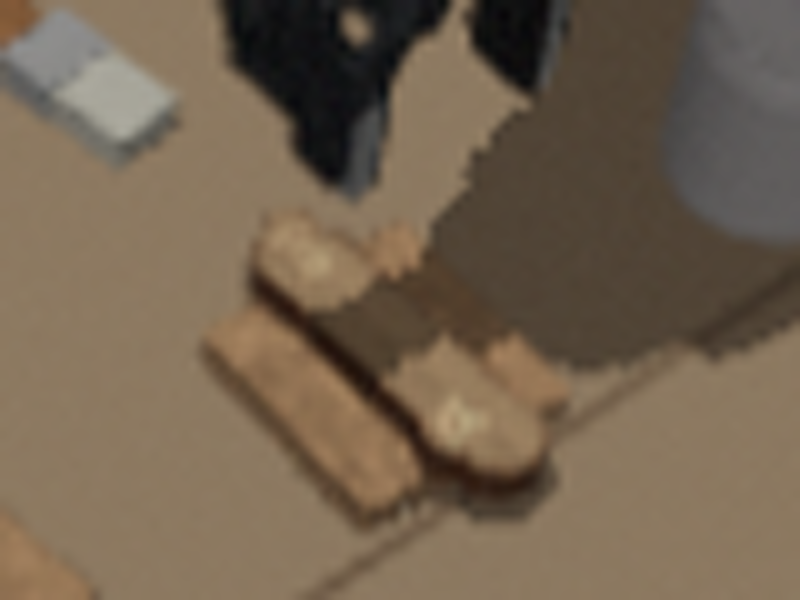

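>>> servo_tool:
  rows:
    - [0,0,0,-7.9]
    - [0,0,0,-7.9]
    - [0,0,0,-7.9]
    - [0,0,0,-7.9]
    - [-0.0015,-0.018,0,0]
    - [-0.003,-0.0354,0,0]
    - [-0.003,-0.0354,0,0]
    - [-0.003,-0.0354,0,0]
    - [-0.003,-0.0354,0,0]
    - [-0.003,-0.0354,0,0]
    - [-0.0015,-0.0175,0,0]
    - [0,0,0.04,0]
    - [0,0,0.02,0]
    - [0,0,0,0]
    - [0,0,0,0]
    - [0,0,0,0]
  jaw: 0.06

```text
clock: 10.1
position: [0.4433, -0.0598, 0.0473]
ee_rot: [[-0.509, 0.861, 0.0], [0.861, 0.508, 0.028], [0.024, 0.015, -1.0]]
wrist_force: [-0.2, 0.6, 0.2]
finger_gap: 0.7
```

Run:
```python
from h import *
plan(.441,-.0613,.003,120.5)
for n,w in (('scene',(200,260,210,290)),('top',(160,220,234,314))):
  im,d=viewer.camera(n);a,b,c,e=w
  cv2.imwrite(f'pics/{n}6.png',cv2.resize(im[a:b,c:e],(800,600),interpolation=cv2.INTER_CUBIC))
  if n=='top':
    print(info('top',d,(.615,.0645),.07,.021,.034,.027), info('top',d,(.615,.0645),.055,.010,.019,.015))
    cv2.imwrite(f'pics/top6b.png',cv2.resize(im[90:150,184:264],(800,600),interpolation=cv2.INTER_CUBIC))
```

```text
cur [ 0.4433 -0.0598  0.0473] yaw 120.58 t 10.1 F [-0.2  0.6  0.2] gap 59.8 j6 -0.69
 tilt [ 3.000e-04  2.830e-02 -9.996e-01] roll 0.08 then shift mm [-1.2 -3.4 44.2]  |before roll: [-1.2 -3.4 44.2]
{'n': 377, 'rect': (array([617.5,  64. ]), array([28. , 98.3]), 89.3), 'mean': array([617.8,  63.9]), 'pca': np.float64(0.4), 'z': 0.027} {'n': 230, 'rect': (array([614.3,  89.6]), array([20.6, 65.6]), 89.3), 'mean': array([614.1,  89.4]), 'pca': np.float64(179.2), 'z': 0.015}
```

View pics/scene6.png

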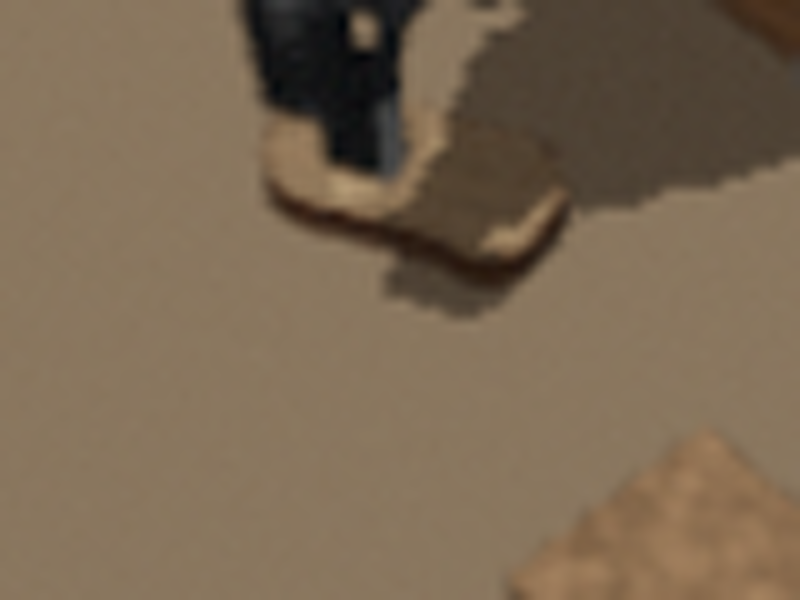

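View pics/top6b.png

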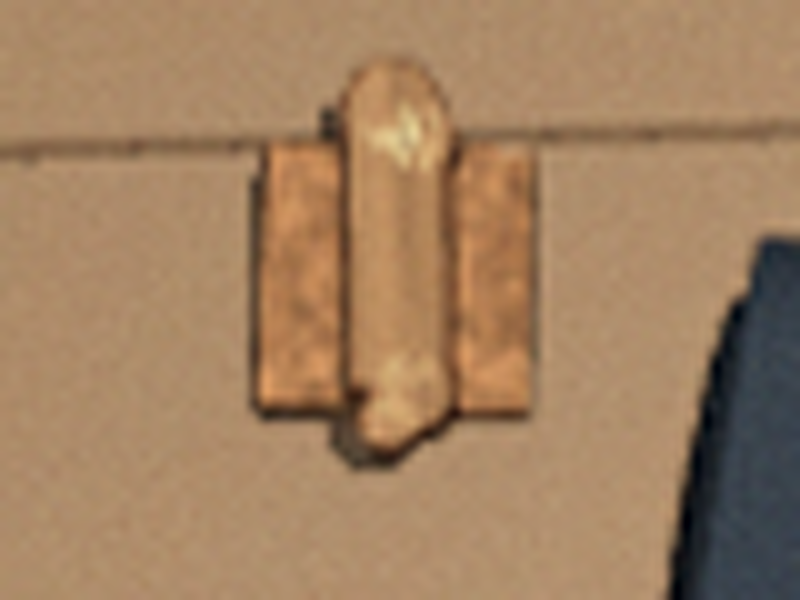

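>>> servo_tool:
  rows:
    - [-0.0012,-0.0034,0.02,0]
    - [0,0,0.015,0]
    - [0,0,0.009,0]
    - [0,0,0,0]
    - [0,0,0,0]

```text
clock: 10.7
position: [0.4402, -0.0613, 0.0027]
ee_rot: [[-0.508, 0.861, -0.001], [0.861, 0.508, 0.028], [0.025, 0.014, -1.0]]
wrist_force: [0.7, 0.5, -0.1]
finger_gap: 0.703
```

>>> servo_tool:
  rows:
    - [0,0,0,0]
    - [0,0,0,0]
    - [0,0,0,0]
    - [0,0,0,0]
    - [0,0,0,0]
  jaw: 0.0

```text
clock: 11.2
position: [0.4405, -0.0614, 0.0035]
ee_rot: [[-0.508, 0.861, 0.0], [0.861, 0.508, 0.028], [0.024, 0.015, -1.0]]
wrist_force: [-2.6, -0.8, 10.8]
finger_gap: 0.493
```

Run:
```python
from h import *
plan(.441,-.0613,.003,120.5)
# place: piece angle aligned to pad 5.8deg -> tool x yaw 95.8
plan(.597,-.0812,.09,95.8)
```

```text
cur [ 0.4405 -0.0614  0.0035] yaw 120.57 t 11.2 F [-2.6 -0.8 10.8] gap 42.1 j6 -0.69
 tilt [ 4.000e-04  2.820e-02 -9.996e-01] roll 0.07 then shift mm [-0.2  0.5  0.5]  |before roll: [-0.2  0.5  0.5]
cur [ 0.4405 -0.0614  0.0035] yaw 120.57 t 11.2 F [-2.6 -0.8 10.8] gap 42.1 j6 -0.69
 tilt [ 4.000e-04  2.820e-02 -9.996e-01] roll 24.77 then shift mm [-33.1 154.  -87. ]  |before roll: [-94.5 126.  -87. ]
```

>>> servo_tool:
  rows:
    - [0,0,-0.02,6.2]
    - [0,0,-0.022,6.2]
    - [0,0,-0.022,6.2]
    - [0,0,-0.022,6.2]
    - [-0.0041,0.019,0,0]
    - [-0.0083,0.0385,0,0]
    - [-0.0083,0.0385,0,0]
    - [-0.0083,0.0385,0,0]
    - [-0.0041,0.0195,0,0]
    - [0,0,0.03,0]
    - [0,0,0.02,0]
    - [0,0,0,0]
    - [0,0,0,0]
    - [0,0,0,0]

```text
clock: 12.6
position: [0.5972, -0.08, 0.039]
ee_rot: [[-0.1, 0.995, 0.001], [0.995, 0.1, 0.028], [0.028, 0.003, -1.0]]
wrist_force: [0.6, 0.8, 0.2]
finger_gap: 0.491
```

Run:
```python
from h import *
plan(.597,-.0812,.0195,95.8)
n='scene';im,d=viewer.camera(n)
print(info('scene',d,(.6,-.082),.06,.03,.07,.045))
cv2.imwrite(f'pics/s7.png',cv2.resize(im[215:290,240:340],(800,600),interpolation=cv2.INTER_CUBIC))
```

```text
cur [ 0.5972 -0.08    0.039 ] yaw 95.75 t 12.6 F [0.6 0.8 0.2] gap 41.9 j6 -0.25
 tilt [ 7.000e-04  2.820e-02 -9.996e-01] roll -0.05 then shift mm [-1.8 -0.4 19.5]  |before roll: [-1.8 -0.4 19.5]
{'n': 420, 'rect': (array([613.8, -73.7]), array([56.8, 70.2]), 18.3), 'mean': array([612.8, -77.5]), 'pca': np.float64(133.7), 'z': 0.0472}
```

View pics/s7.png

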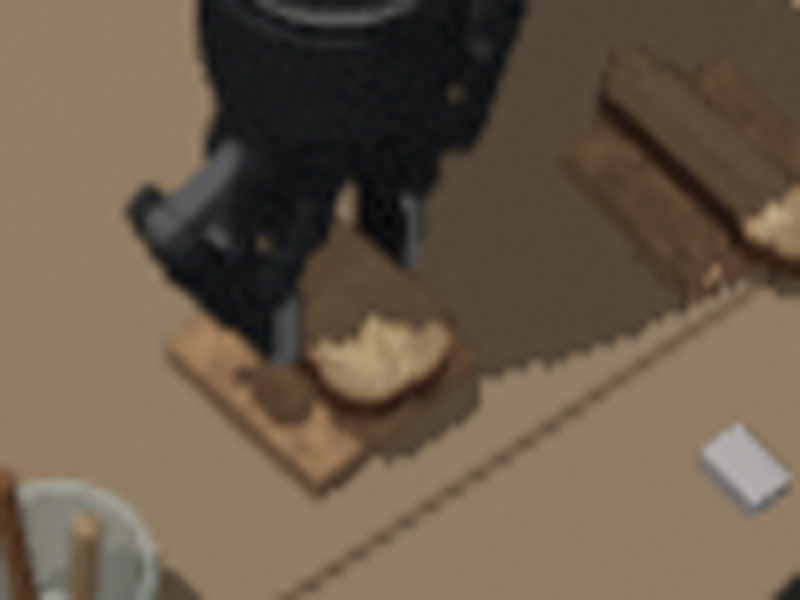

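>>> servo_tool:
  rows:
    - [-0.0018,-0.0004,0.01,0]
    - [0,0,0.007,0]
    - [0,0,0.0025,0]
    - [0,0,0,0]
    - [0,0,0,0]

```text
clock: 13.15
position: [0.5959, -0.0813, 0.0186]
ee_rot: [[-0.1, 0.995, -0.001], [0.995, 0.1, 0.028], [0.028, 0.002, -1.0]]
wrist_force: [-3.6, -0.4, 10.5]
finger_gap: 0.484
```

>>> servo_tool:
  rows:
    - [0,0,0,0]
    - [0,0,0,0]
    - [0,0,0,0]
    - [0,0,0,0]
  jaw: 0.06

```text
clock: 13.55
position: [0.596, -0.0811, 0.0176]
ee_rot: [[-0.1, 0.995, -0.002], [0.995, 0.1, 0.029], [0.029, 0.001, -1.0]]
wrist_force: [-0.8, -0.4, -1.1]
finger_gap: 0.699
```

>>> servo_tool:
  rows:
    - [0,0,-0.015,0]
    - [0,0,-0.035,0]
    - [0,0,-0.04,0]
    - [0,0,0,0]

```text
clock: 13.95
position: [0.5992, -0.0842, 0.113]
ee_rot: [[-0.1, 0.995, 0.007], [0.995, 0.1, 0.027], [0.027, 0.009, -1.0]]
wrist_force: [1.0, 0.1, 0.2]
finger_gap: 0.705
```

Run:
```python
from h import *
plan(.455,.1793,.08,96)
n='scene';im,d=viewer.camera(n)
print(info('scene',d,(.6,-.082),.065,.021,.034,.027))
cv2.imwrite(f'pics/s8.png',cv2.resize(im[215:290,240:340],(800,600),interpolation=cv2.INTER_CUBIC))
```

```text
cur [ 0.5992 -0.0842  0.113 ] yaw 95.75 t 13.95 F [1.  0.1 0.2] gap 60.2 j6 -0.25
 tilt [ 0.0065  0.0273 -0.9996] roll -0.25 then shift mm [ 276.1 -116.2   39.2]  |before roll: [ 275.6 -117.4   39.2]
{'n': 510, 'rect': (array([598.7, -82.8]), array([85.4, 48. ]), 6.6), 'mean': array([600.1, -83. ]), 'pca': np.float64(6.3), 'z': 0.0267}
```

View pics/s8.png

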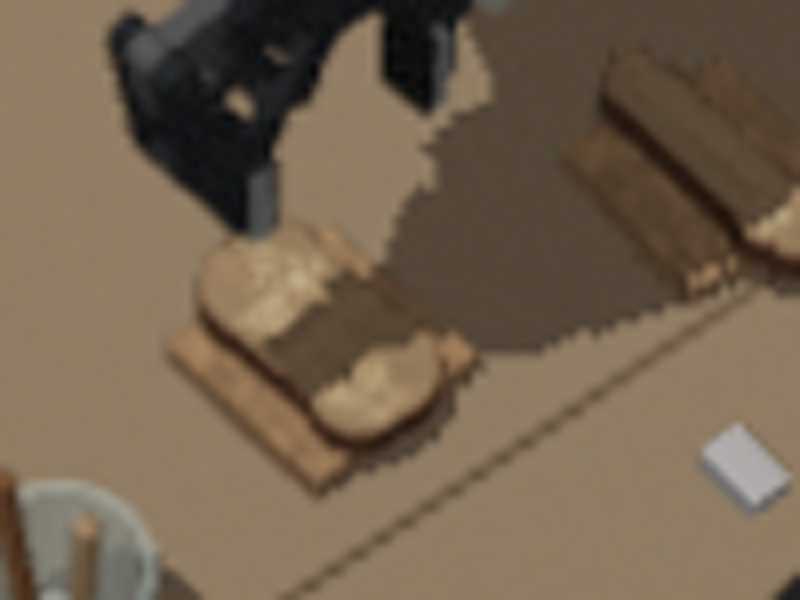

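>>> servo_tool:
  rows:
    - [0.0173,-0.0073,0,0]
    - [0.0345,-0.0145,0,0]
    - [0.0345,-0.0145,0,0]
    - [0.0345,-0.0145,0,0]
    - [0.0345,-0.0145,0,0]
    - [0.0345,-0.0145,0,0]
    - [0.0345,-0.0145,0,0]
    - [0.0345,-0.0145,0,0]
    - [0.0173,-0.0073,0,0]
    - [0,0,0.03,0]
    - [0,0,0.02,0]
    - [0,0,0,0]
    - [0,0,0,0]
    - [0,0,0,0]
  jaw: 0.052

```text
clock: 15.4
position: [0.4532, 0.1809, 0.0662]
ee_rot: [[-0.1, 0.995, -0.001], [0.995, 0.1, 0.029], [0.029, 0.002, -1.0]]
wrist_force: [0.6, 0.9, 0.9]
finger_gap: 0.61
```

Run:
```python
from h import *
plan(.455,.1793,.003,96)
n='scene';im,d=viewer.camera(n)
cv2.imwrite(f'pics/s9.png',cv2.resize(im[140:215,270:370],(800,600),interpolation=cv2.INTER_CUBIC))
im,d=viewer.camera('top')
print(info('top',d,(.6,-.082),.065,.021,.034,.027))
cv2.imwrite(f'pics/t9.png',cv2.resize(im[90:150,240:320],(800,600),interpolation=cv2.INTER_CUBIC))
```

```text
cur [0.4532 0.1809 0.0662] yaw 95.75 t 15.4 F [0.6 0.9 0.9] gap 52.1 j6 0.26
 tilt [-0.001   0.0287 -0.9996] roll -0.25 then shift mm [-3.6  1.5 63.1]  |before roll: [-3.6  1.6 63.1]
{'n': 566, 'rect': (array([595.6, -81.3]), array([84.7, 47. ]), 5.0), 'mean': array([595.5, -81.8]), 'pca': np.float64(4.9), 'z': 0.0273}
```

View pics/s9.png

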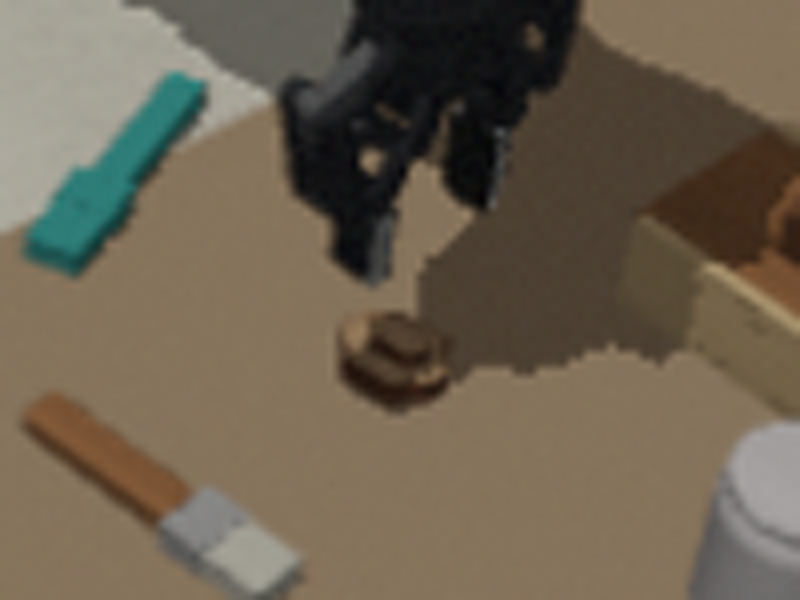

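View pics/t9.png

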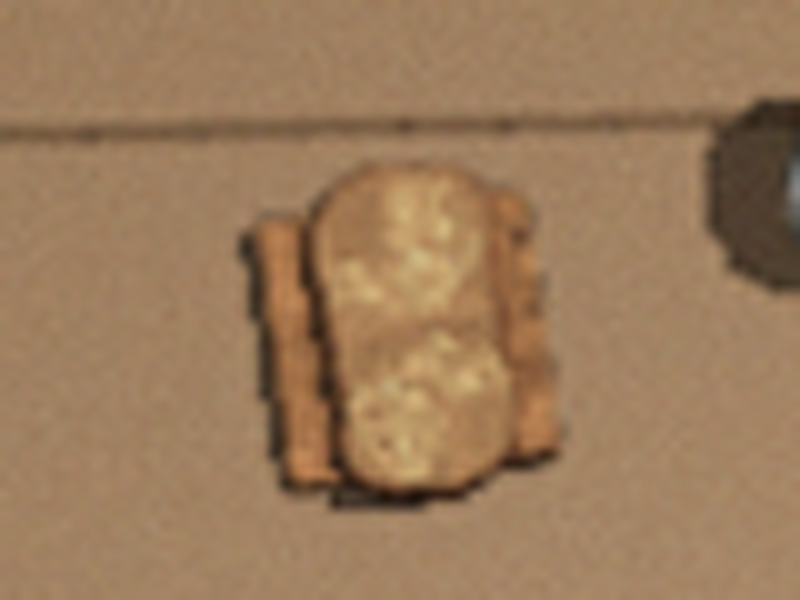

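>>> servo_tool:
  rows:
    - [-0.0036,0.0015,0.03,0]
    - [0,0,0.02,0]
    - [0,0,0.01,0]
    - [0,0,0.003,0]
    - [0,0,0,0]
    - [0,0,0,0]

```text
clock: 16.1
position: [0.4554, 0.1794, 0.0034]
ee_rot: [[-0.1, 0.995, -0.0], [0.995, 0.1, 0.029], [0.029, 0.003, -1.0]]
wrist_force: [-0.5, 0.7, 0.8]
finger_gap: 0.612
```

>>> servo_tool:
  rows:
    - [0,0,0,0]
    - [0,0,0,0]
    - [0,0,0,0]
    - [0,0,0,0]
  jaw: 0.0

```text
clock: 16.5
position: [0.4555, 0.1793, 0.0039]
ee_rot: [[-0.1, 0.995, 0.0], [0.995, 0.1, 0.029], [0.029, 0.003, -1.0]]
wrist_force: [-1.8, -1.2, 10.9]
finger_gap: 0.399
```

Run:
```python
from h import *
plan(.455,.1793,.003,96)
plan(.596,-.0813,.1,95.8)
```

```text
cur [0.4555 0.1793 0.0039] yaw 95.76 t 16.5 F [-1.8 -1.2 10.9] gap 34.1 j6 0.26
 tilt [ 5.000e-04  2.910e-02 -9.996e-01] roll -0.24 then shift mm [-0.  -0.5  0.9]  |before roll: [-0.  -0.5  0.9]
cur [0.4555 0.1793 0.0039] yaw 95.76 t 16.5 F [-1.8 -1.2 10.9] gap 34.1 j6 0.26
 tilt [ 5.000e-04  2.910e-02 -9.996e-01] roll -0.04 then shift mm [-270.6  113.8 -103.6]  |before roll: [-270.5  114.  -103.6]
```

>>> servo_tool:
  rows:
    - [0,0,-0.02,0]
    - [0,0,-0.042,0]
    - [0,0,-0.042,0]
    - [-0.0173,0.0073,0,0]
    - [-0.0337,0.0142,0,0]
    - [-0.0337,0.0142,0,0]
    - [-0.0337,0.0142,0,0]
    - [-0.0337,0.0142,0,0]
    - [-0.0337,0.0142,0,0]
    - [-0.0337,0.0142,0,0]
    - [-0.0337,0.0142,0,0]
    - [-0.0173,0.0073,0,0]
    - [0,0,0.03,0]
    - [0,0,0.02,0]
    - [0,0,0,0]
    - [0,0,0,0]
    - [0,0,0,0]

```text
clock: 18.2
position: [0.5962, -0.0798, 0.0504]
ee_rot: [[-0.101, 0.995, 0.0], [0.995, 0.101, 0.028], [0.028, 0.003, -1.0]]
wrist_force: [-0.3, 0.1, 0.4]
finger_gap: 0.402
```

Run:
```python
from h import *
plan(.596,-.0813,.0318,95.8)
n='scene';im,d=viewer.camera(n)
cv2.imwrite(f'pics/s10.png',cv2.resize(im[215:290,240:340],(800,600),interpolation=cv2.INTER_CUBIC))
```

```text
cur [ 0.5962 -0.0798  0.0504] yaw 95.78 t 18.2 F [-0.3  0.1  0.4] gap 34.3 j6 -0.25
 tilt [ 5.000e-04  2.830e-02 -9.996e-01] roll -0.02 then shift mm [-2.  -0.4 18.6]  |before roll: [-2.  -0.4 18.6]
```

View pics/s10.png

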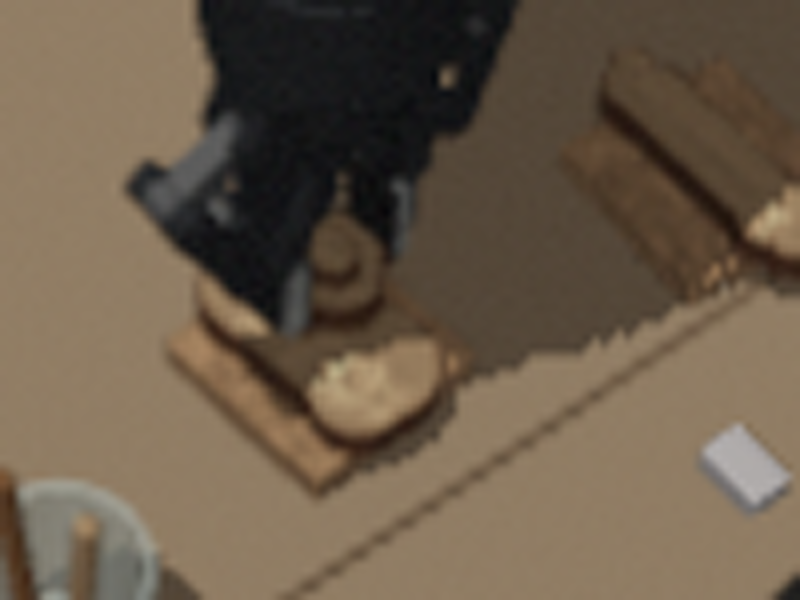

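>>> servo_tool:
  rows:
    - [-0.002,-0.0004,0.01,0]
    - [0,0,0.006,0]
    - [0,0,0.0024,0]
    - [0,0,0,0]
    - [0,0,0,0]
    - [0,0,0,0]

```text
clock: 18.85
position: [0.5948, -0.0816, 0.0309]
ee_rot: [[-0.1, 0.995, -0.002], [0.995, 0.1, 0.028], [0.028, 0.001, -1.0]]
wrist_force: [-3.2, -0.5, 7.5]
finger_gap: 0.395
```

>>> servo_tool:
  rows:
    - [0,0,0,0]
    - [0,0,0,0]
    - [0,0,0,0]
    - [0,0,0,0]
  jaw: 0.054

```text
clock: 19.25
position: [0.5951, -0.0815, 0.0303]
ee_rot: [[-0.1, 0.995, -0.002], [0.995, 0.1, 0.029], [0.029, 0.001, -1.0]]
wrist_force: [0.1, -0.6, 0.0]
finger_gap: 0.63
```

>>> servo_tool:
  rows:
    - [0,0,-0.01,0]
    - [0,0,-0.03,0]
    - [0,0,-0.04,0]
    - [0,0,-0.01,0]
    - [0,0,0,0]

```text
clock: 19.75
position: [0.5967, -0.0844, 0.1231]
ee_rot: [[-0.1, 0.995, 0.003], [0.995, 0.1, 0.028], [0.027, 0.006, -1.0]]
wrist_force: [0.0, 0.2, -0.3]
finger_gap: 0.63
```

Run:
```python
from h import *
plan(.5225,.3258,.15,3.5)
n='scene';im,d=viewer.camera(n)
print(info('scene',d,(.598,-.082),.05,.034,.055,.039),info('scene',d,(.598,-.082),.05,.043,.055,.047))
cv2.imwrite(f'pics/s11.png',cv2.resize(im[215:290,240:340],(800,600),interpolation=cv2.INTER_CUBIC))
```

```text
cur [ 0.5967 -0.0844  0.1231] yaw 95.75 t 19.75 F [ 0.   0.2 -0.3] gap 53.8 j6 -0.26
 tilt [ 0.003   0.0278 -0.9996] roll -87.75 then shift mm [ 48.9 414.5 -15.8]  |before roll: [416.1 -32.6 -15.8]
{'n': 198, 'rect': (array([595.3, -83.5]), array([39.7, 38.5]), 54.1), 'mean': array([595. , -83.5]), 'pca': np.float64(7.8), 'z': 0.0394} {'n': 55, 'rect': (array([596.3, -81.8]), array([19.5, 20.7]), 52.9), 'mean': array([596.4, -82.6]), 'pca': np.float64(2.0), 'z': 0.0467}
```

View pics/s11.png

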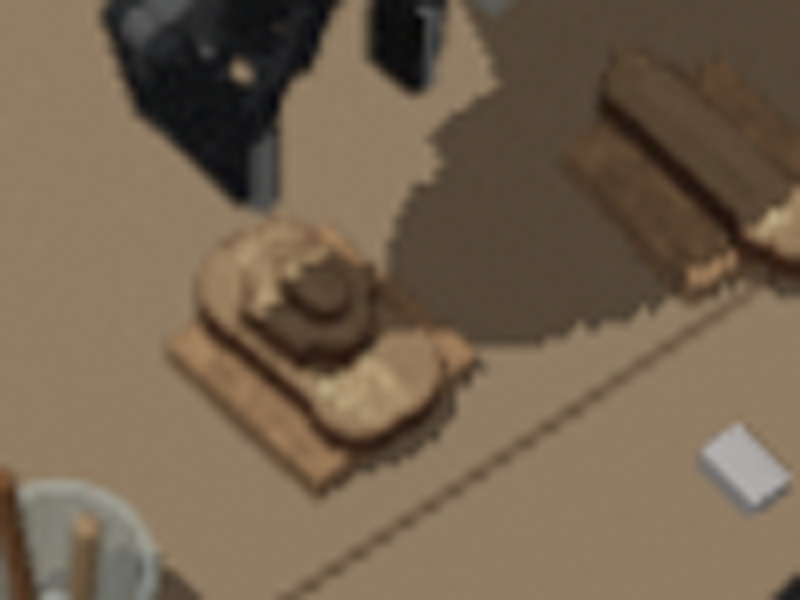

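>>> servo_tool:
  rows:
    - [0,0,-0.005,-8]
    - [0,0,0,-8]
    - [0,0,0,-8]
    - [0,0,0,-8]
    - [0,0,0,-8]
    - [0,0,0,-8]
    - [0,0,0,-8]
    - [0,0,0,-8]
    - [0,0,0,-8]
    - [0,0,0,-8]
    - [0,0,0,-7.8]
    - [0,0,0,0]
  jaw: 0.04

```text
clock: 21.0
position: [0.5943, -0.084, 0.1238]
ee_rot: [[-0.998, -0.064, -0.004], [-0.064, 0.998, 0.029], [0.002, 0.029, -1.0]]
wrist_force: [-0.8, 0.5, -0.2]
finger_gap: 0.468
```

Run:
```python
from h import *
plan(.5225,.3258,.12,3.5)
```

```text
cur [ 0.5943 -0.084   0.1238] yaw -176.33 t 21.0 F [-0.8  0.5 -0.2] gap 39.9 j6 -1.79
 tilt [-0.0041  0.0289 -0.9996] roll 0.17 then shift mm [ 46.7 413.2  16. ]  |before roll: [ 45.5 413.3  16. ]
```

>>> servo_tool:
  rows:
    - [0.002,0.018,0.001,0]
    - [0.0042,0.0376,0.001,0]
    - [0.0042,0.0376,0.001,0]
    - [0.0042,0.0376,0.001,0]
    - [0.0042,0.0376,0.001,0]
    - [0.0042,0.0376,0.001,0]
    - [0.0042,0.0376,0.001,0]
    - [0.0042,0.0376,0.001,0]
    - [0.0042,0.0376,0.001,0]
    - [0.0042,0.0376,0.001,0]
    - [0.0042,0.0376,0.001,0]
    - [0.002,0.018,0.001,0]
    - [0,0,0,0]
    - [0,0,0,0]
    - [0,0,0,0]

```text
clock: 22.5
position: [0.5238, 0.3232, 0.125]
ee_rot: [[-0.998, -0.06, -0.002], [-0.06, 0.998, 0.028], [0.0, 0.028, -1.0]]
wrist_force: [0.4, -0.3, 0.0]
finger_gap: 0.472
```

Run:
```python
from h import *
plan(.5225,.3258,.047,3.5)
n='scene';im,d=viewer.camera(n)
cv2.imwrite(f'pics/s12.png',cv2.resize(im[130:220,320:440],(800,600),interpolation=cv2.INTER_CUBIC))
im,d=viewer.camera('top')
cv2.imwrite(f'pics/t12.png',cv2.resize(im[90:150,190:310],(800,400),interpolation=cv2.INTER_CUBIC))
print(info('top',d,(.598,-.082),.05,.034,.055,.039),info('top',d,(.598,-.082),.05,.043,.055,.047))
```

```text
cur [0.5238 0.3232 0.125 ] yaw -176.56 t 22.5 F [ 0.4 -0.3  0. ] gap 40.3 j6 -1.09
 tilt [-0.0019  0.0279 -0.9996] roll -0.06 then shift mm [ 1.1  0.5 78. ]  |before roll: [ 1.1  0.5 78. ]
{'n': 209, 'rect': (array([591.6, -83. ]), array([35. , 43.2]), 88.6), 'mean': array([591.1, -82.6]), 'pca': np.float64(8.3), 'z': 0.0399} {'n': 58, 'rect': (array([592.3, -82.6]), array([14.9, 22.7]), 88.5), 'mean': array([592.6, -82.4]), 'pca': np.float64(7.3), 'z': 0.0465}
```

View pics/s12.png

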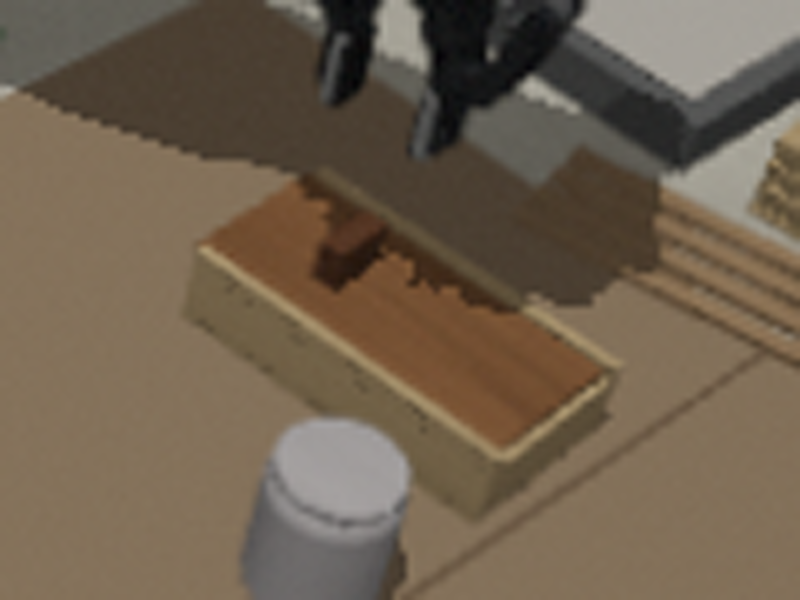

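View pics/t12.png

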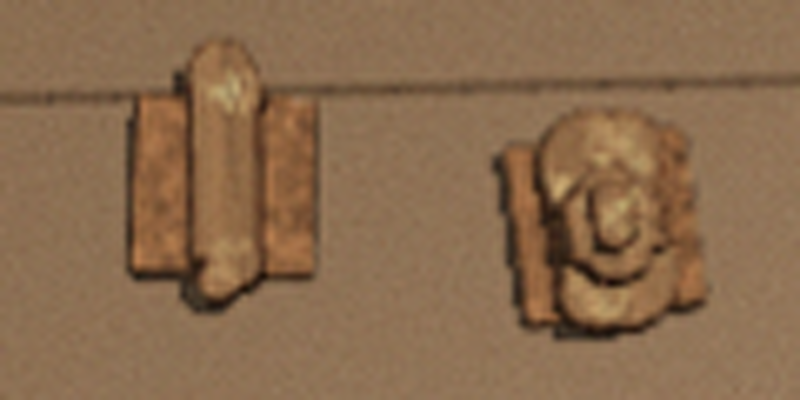

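>>> servo_tool:
  rows:
    - [0.0011,0.0005,0.03,0]
    - [0,0,0.03,0]
    - [0,0,0.013,0]
    - [0,0,0.005,0]
    - [0,0,0,0]
    - [0,0,0,0]

```text
clock: 23.2
position: [0.5234, 0.3272, 0.0485]
ee_rot: [[-0.998, -0.062, 0.0], [-0.062, 0.998, 0.029], [-0.002, 0.029, -1.0]]
wrist_force: [-0.4, 0.1, 0.5]
finger_gap: 0.467
```

>>> servo_tool:
  rows:
    - [0,0,0,0]
    - [0,0,0,0]
    - [0,0,0,0]
    - [0,0,0,0]
    - [0,0,0,0]
  jaw: 0.0

```text
clock: 23.7
position: [0.5232, 0.3273, 0.0485]
ee_rot: [[-0.998, -0.062, 0.0], [-0.062, 0.998, 0.029], [-0.002, 0.029, -1.0]]
wrist_force: [-0.4, -1.3, 6.4]
finger_gap: 0.145
```

Run:
```python
from h import *
s=status.sense(); p=s['position']
plan(p[0]-.1*np.cos(.06),p[1]-.1*np.sin(.06),p[2],3.5)
print(s['wrist_force'],s['wrist_torque'])
n='scene';im,d=viewer.camera(n)
cv2.imwrite(f'pics/s13.png',cv2.resize(im[130:220,320:440],(800,600),interpolation=cv2.INTER_CUBIC))
```

```text
cur [0.5232 0.3273 0.0485] yaw -176.46 t 23.7 F [-0.4 -1.3  6.4] gap 12.4 j6 -1.09
 tilt [ 3.000e-04  2.940e-02 -9.996e-01] roll 0.04 then shift mm [100.    0.1  -0.2]  |before roll: [100.    0.2  -0.2]
[-0.42357173 -1.34701634  6.42619959] [-0.16925931  0.17968306 -0.08482283]
```

View pics/s13.png

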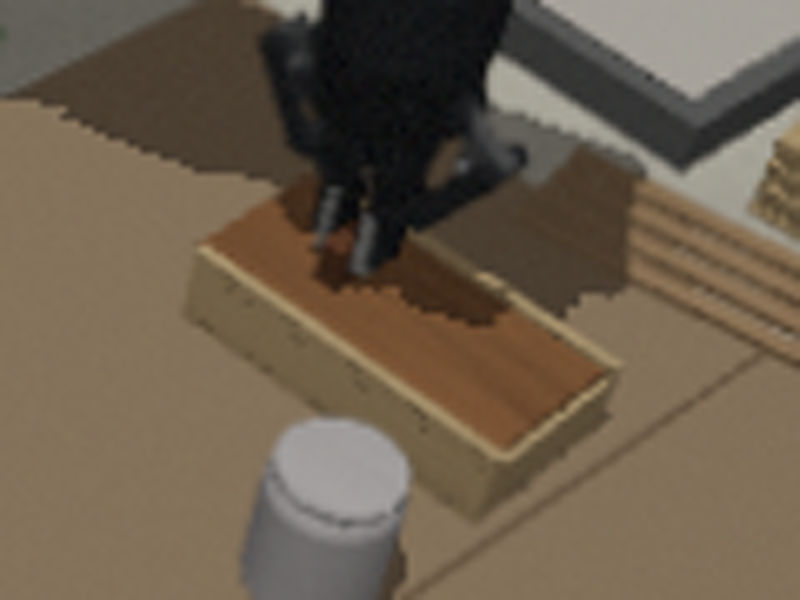

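>>> servo_tool:
  rows:
    - [0.01,0,0,0]
    - [0.02,0,0,0]
    - [0.02,0,0,0]
    - [0.02,0,0,0]
    - [0.02,0,0,0]
    - [0.02,0,0,0]
    - [0.01,0,0,0]
    - [0.005,0,0,0]
    - [0,0,0,0]
    - [0,0,0,0]

```text
clock: 24.75
position: [0.3979, 0.32, 0.0484]
ee_rot: [[-0.998, -0.062, -0.0], [-0.062, 0.998, 0.03], [-0.002, 0.03, -1.0]]
wrist_force: [-1.8, 0.4, 8.1]
finger_gap: 0.142
```

Run:
```python
from h import *
s=status.sense(); print(s['position'],s['wrist_force'],s['wrist_torque'])
n='scene';im,d=viewer.camera(n)
cv2.imwrite(f'pics/s14.png',cv2.resize(im[110:215,310:450],(800,600),interpolation=cv2.INTER_CUBIC))
n='top';im,d=viewer.camera(n)
cv2.imwrite(f'pics/t14.png',cv2.resize(im[90:240,60:260],(800,600),interpolation=cv2.INTER_CUBIC))
```

```text
[0.39792071 0.31997174 0.04837712] [-1.78677331  0.41678346  8.08004123] [ 0.13771769  0.20887257 -0.08100871]
```

View pics/s14.png

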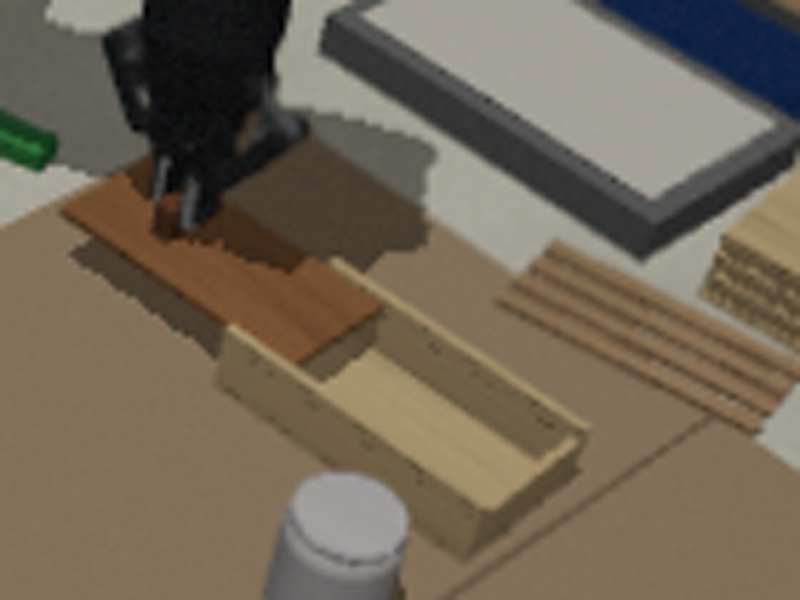

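View pics/t14.png

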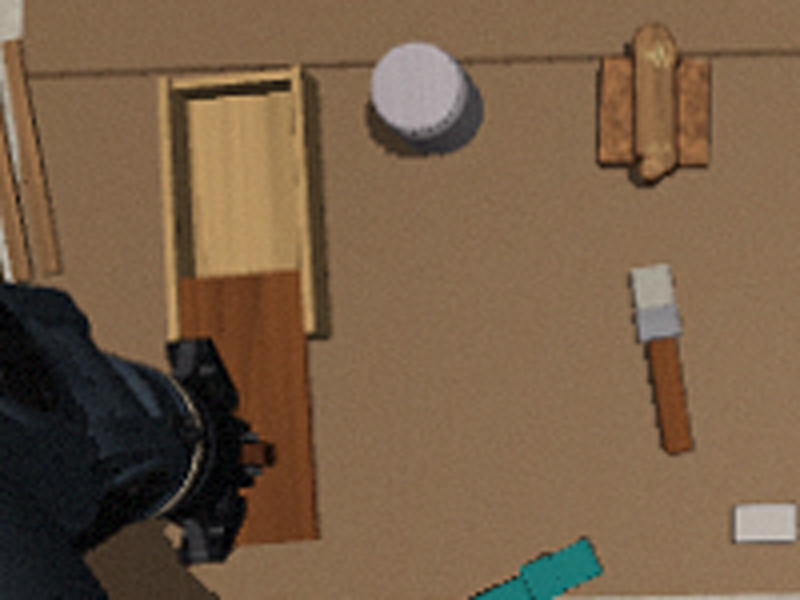

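>>> servo_tool:
  rows:
    - [0.004,0,0,0]
    - [0.004,0,0,0]
    - [0.002,0,0,0]
    - [0,0,0,0]

```text
clock: 25.25
position: [0.3882, 0.3194, 0.0484]
ee_rot: [[-0.998, -0.062, 0.0], [-0.062, 0.998, 0.031], [-0.002, 0.031, -1.0]]
wrist_force: [-1.2, 1.1, 6.8]
finger_gap: 0.146
```

>>> servo_tool:
  rows:
    - [0.002,0,0,0]
    - [0.001,0,0,0]
    - [0,0,0,0]

```text
clock: 25.55
position: [0.3855, 0.3193, 0.0484]
ee_rot: [[-0.998, -0.062, 0.001], [-0.062, 0.998, 0.031], [-0.003, 0.031, -1.0]]
wrist_force: [-0.7, 1.1, 7.2]
finger_gap: 0.151
```

>>> servo_tool:
  rows:
    - [0.002,0,0,0]
    - [0,0,0,0]

```text
clock: 25.75
position: [0.3834, 0.3192, 0.0484]
ee_rot: [[-0.998, -0.062, 0.001], [-0.062, 0.998, 0.031], [-0.003, 0.031, -1.0]]
wrist_force: [0.4, 0.2, 7.6]
finger_gap: 0.145
```

>>> servo_tool:
  rows:
    - [0.002,0,0,0]
    - [0,0,0,0]

```text
clock: 25.95
position: [0.3823, 0.3191, 0.0484]
ee_rot: [[-0.998, -0.062, 0.002], [-0.062, 0.998, 0.031], [-0.004, 0.03, -1.0]]
wrist_force: [4.6, 0.1, 6.1]
finger_gap: 0.143
```

>>> servo_tool:
  rows:
    - [0,0,0,0]
    - [0,0,0,0]
    - [0,0,0,0]
    - [0,0,-0.015,0]
    - [0,0,-0.035,0]
    - [0,0,-0.04,0]
    - [0,0,0,0]
    - [0,0,0,0]
  jaw: 0.04

```text
clock: 26.75
position: [0.3812, 0.3158, 0.1378]
ee_rot: [[-0.998, -0.062, -0.0], [-0.062, 0.998, 0.029], [-0.001, 0.029, -1.0]]
wrist_force: [-0.1, -0.0, -0.9]
finger_gap: 0.466
```

Run:
```python
from h import *
for n in ('scene','top'):
  im,d=viewer.camera(n); cv2.imwrite(f'pics/{n}15raw.png',im); np.save(f'{n}15.npy',d)
  w=(100,205,310,450) if n=='scene' else (90,240,60,260)
  cv2.imwrite(f'pics/{n}15.png',cv2.resize(im[w[0]:w[1],w[2]:w[3]],(800,600),interpolation=cv2.INTER_CUBIC))
  print(n,'grip',info(n,d,(.383,.319),.03,.055,.07,.063),'brush',info(n,d,(.457,.062),.08,.008,.022,.014))
plan(.4565,.0628,.1,97.5)
```

```text
scene grip {'n': 42, 'rect': (array([387.9, 315.9]), array([17.7, 40.8]), 16.2), 'mean': array([387.4, 316. ]), 'pca': np.float64(101.7), 'z': 0.062} brush {'n': 254, 'rect': (array([458.9,  62.4]), array([122.1,  28.8]), 5.2), 'mean': array([465.5,  61.6]), 'pca': np.float64(8.5), 'z': 0.013}
top grip {'n': 85, 'rect': (array([381.8, 317.2]), array([14.1, 35.4]), 4.6), 'mean': array([381.5, 317. ]), 'pca': np.float64(94.4), 'z': 0.0621} brush {'n': 384, 'rect': (array([455.1,  63.4]), array([118.6,  26.1]), 4.7), 'mean': array([459.3,  62.2]), 'pca': np.float64(7.8), 'z': 0.0137}
cur [0.3804 0.3151 0.1363] yaw -176.45 t 26.85 F [ 0.6 -0.5 -0.9] gap 39.9 j6 -0.96
 tilt [-0.0028  0.0275 -0.9996] roll 86.05 then shift mm [-261.    42.5   29.1]  |before roll: [ -60.4 -257.5   29.1]
```

View pics/top15.png

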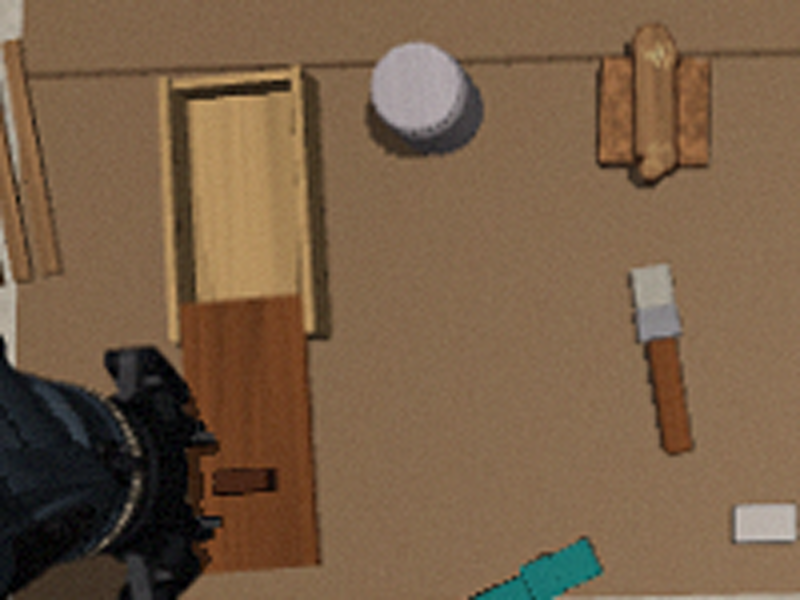

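View pics/scene15.png

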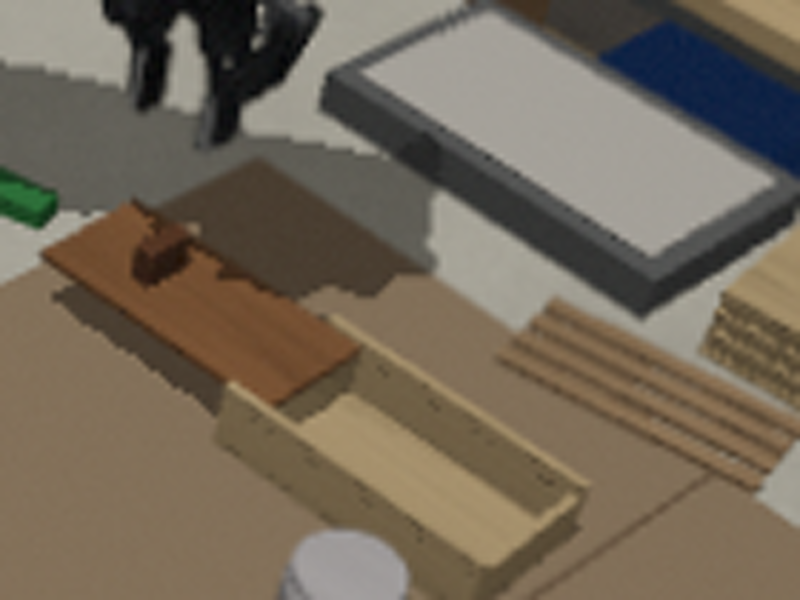

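>>> servo_tool:
  rows:
    - [0,0,0,7.8]
    - [0,0,0,7.8]
    - [0,0,0,7.8]
    - [0,0,0,7.8]
    - [0,0,0,7.8]
    - [0,0,0,7.8]
    - [0,0,0,7.8]
    - [0,0,0,7.8]
    - [0,0,0,7.8]
    - [0,0,0,7.8]
    - [0,0,0,8.5]
    - [0,0,0,0]
    - [0,0,0,0]

```text
clock: 28.15
position: [0.3805, 0.3152, 0.1362]
ee_rot: [[-0.127, 0.992, -0.003], [0.992, 0.127, 0.027], [0.028, 0.001, -1.0]]
wrist_force: [1.0, -0.3, 0.3]
finger_gap: 0.471
```

Run:
```python
from h import *
plan(.4535,.0628,.07,97)
def f(a,z): p=onz('top',[a],z)[0]; print(a,p.round(4)); return p
nl=f((102.5,175),.042); nr=f((138,174.3),.042); fl=f((100.2,109.5),.042); fr=f((135,106.5),.042)
print('centre',(nl+nr+fl+fr)/4, np.degrees(np.arctan2(*((fl-nl+fr-nr)[[1,0]]))))
# rims by depth
for n in ('top','scene'):
    d=cv2.medianBlur(np.load(f'{n}15.npy'),3); X=cloud(n,d)
    m=(X[...,0]>.44)&(X[...,0]<.68)&(X[...,1]>.26)&(X[...,1]<.40)&(X[...,2]>.03)&(X[...,2]<.05)
    p=X[m]; print(n,len(p),rect(p), 'x99',np.percentile(p[:,0],[.5,99.5]).round(4))
    m2=(X[...,0]>.50)&(X[...,0]<.65)&(X[...,1]>.26)&(X[...,1]<.40)&(X[...,2]>.036)&(X[...,2]<.05)
    q=X[m2]
    for lo,hi in((.51,.53),(.55,.58),(.59,.62)):
        r=q[(q[:,0]>lo)&(q[:,0]<hi)]; print(lo,'y',np.percentile(r[:,1],[1,99]).round(4), 'walls', [t[:,1].mean().round(4) for t in (r[r[:,1]<.32],r[r[:,1]>.33])])
```

```text
cur [0.3805 0.3152 0.1362] yaw 97.3 t 28.15 F [ 1.  -0.3  0.3] gap 40.2 j6 0.55
 tilt [-0.0029  0.0274 -0.9996] roll 0.3 then shift mm [-261.2   41.6   59.1]  |before roll: [-261.4   40.2   59.1]
(102.5, 175) [0.4699 0.369  0.042 ]
(138, 174.3) [0.4695 0.2785 0.042 ]
(100.2, 109.5) [0.6373 0.3767 0.042 ]
(135, 106.5) [0.6419 0.2867 0.042 ]
centre [0.55464468 0.32774607 0.042     ] 2.682796907914301
top 1278 (array([541.8, 329.3]), array([204.9,  96.1]), 1.9) x99 [0.441  0.6416]
0.51 y [0.2816 0.3744] walls [np.float64(0.2843), np.float64(0.3709)]
0.55 y [0.282  0.3773] walls [np.float64(0.2853), np.float64(0.373)]
0.59 y [0.2848 0.3781] walls [np.float64(0.2877), np.float64(0.3743)]
scene 856 (array([542.1, 330.1]), array([206.4,  96.9]), 2.3) x99 [0.4407 0.6455]
0.51 y [0.2811 0.3748] walls [np.float64(0.2844), np.float64(0.37)]
0.55 y [0.2826 0.3774] walls [np.float64(0.286), np.float64(0.3732)]
0.59 y [0.2851 0.3797] walls [np.float64(0.2885), np.float64(0.3744)]
```

>>> servo_tool:
  rows:
    - [-0.015,0.0024,0.002,0.3]
    - [-0.033,0.0053,0.002,0]
    - [-0.033,0.0053,0.002,0]
    - [-0.033,0.0053,0.002,0]
    - [-0.033,0.0053,0.002,0]
    - [-0.033,0.0053,0.002,0]
    - [-0.033,0.0053,0.002,0]
    - [-0.033,0.0053,0.002,0]
    - [-0.015,0.0024,0.002,0]
    - [0,0,0.03,0]
    - [0,0,0.012,0]
    - [0,0,0,0]
    - [0,0,0,0]
    - [0,0,0,0]

```text
clock: 29.55
position: [0.4537, 0.0631, 0.0706]
ee_rot: [[-0.118, 0.993, -0.0], [0.993, 0.118, 0.029], [0.028, 0.003, -1.0]]
wrist_force: [0.8, -0.5, 0.1]
finger_gap: 0.465
```

Run:
```python
from h import *
plan(.4535,.0628,.003,97)
n='scene';im,d=viewer.camera(n)
cv2.imwrite(f'pics/s16.png',cv2.resize(im[160:235,250:350],(800,600),interpolation=cv2.INTER_CUBIC))
```

```text
cur [0.4537 0.0631 0.0706] yaw 96.8 t 29.55 F [ 0.8 -0.5  0.1] gap 39.7 j6 0.0
 tilt [-3.000e-04  2.860e-02 -9.996e-01] roll -0.2 then shift mm [-2.2 -0.5 67.5]  |before roll: [-2.2 -0.5 67.5]
```

View pics/s16.png

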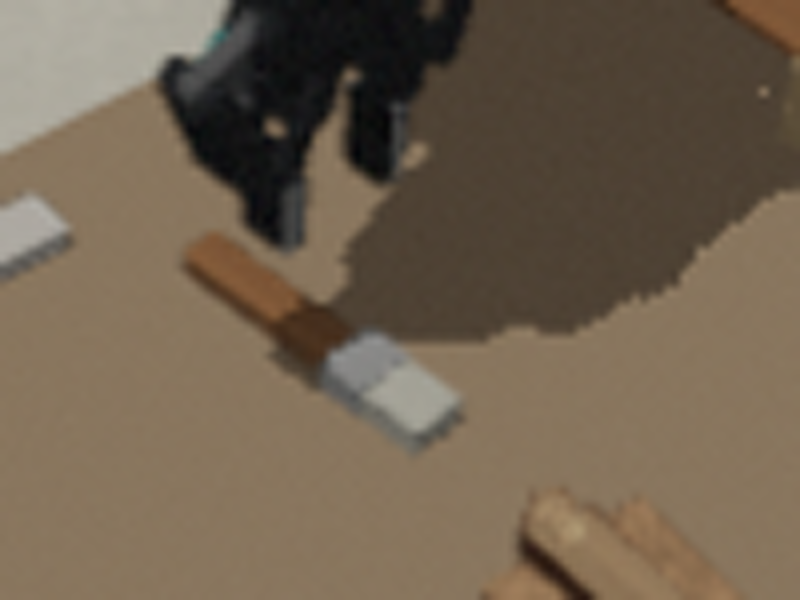

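>>> servo_tool:
  rows:
    - [-0.002,-0.0005,0.03,0]
    - [0,0,0.022,0]
    - [0,0,0.01,0]
    - [0,0,0.005,0]
    - [0,0,0,0]
    - [0,0,0,0]

```text
clock: 30.2
position: [0.4536, 0.0632, 0.0036]
ee_rot: [[-0.118, 0.993, -0.0], [0.993, 0.118, 0.029], [0.028, 0.003, -1.0]]
wrist_force: [-0.2, 0.5, -0.1]
finger_gap: 0.464
```

>>> servo_tool:
  rows:
    - [0,0,0,0]
    - [0,0,0,0]
    - [0,0,0,0]
    - [0,0,0,0]
    - [0,0,0,0]
  jaw: 0.0

```text
clock: 30.7
position: [0.4536, 0.0631, 0.0038]
ee_rot: [[-0.118, 0.993, 0.0], [0.993, 0.118, 0.029], [0.028, 0.004, -1.0]]
wrist_force: [-1.5, -0.7, 7.6]
finger_gap: 0.187
```

Run:
```python
from h import *
plan(.4535,.0628,.004,97)
s=status.sense();p=s['position'];plan(p[0],p[1],p[2]-.11,93.4)
plan(.563,.3293,p[2]+.11,93.4)
```

```text
cur [0.4536 0.0631 0.0038] yaw 96.76 t 30.7 F [-1.5 -0.7  7.6] gap 16.0 j6 0.0
 tilt [ 3.000e-04  2.870e-02 -9.996e-01] roll -0.24 then shift mm [-0.3 -0.1 -0.2]  |before roll: [-0.3 -0.1 -0.2]
cur [0.4536 0.0631 0.0038] yaw 96.76 t 30.7 F [-1.5 -0.7  7.6] gap 16.0 j6 0.0
 tilt [ 3.000e-04  2.870e-02 -9.996e-01] roll 3.36 then shift mm [ -3.1  -0.2 110. ]  |before roll: [ -3.1  -0.4 110. ]
cur [0.4536 0.0631 0.0038] yaw 96.76 t 30.7 F [-1.5 -0.7  7.6] gap 16.0 j6 0.0
 tilt [ 3.000e-04  2.870e-02 -9.996e-01] roll 3.36 then shift mm [ 262.3  125.2 -102.3]  |before roll: [ 254.5  140.4 -102.3]
```

>>> servo_tool:
  rows:
    - [0,0,-0.02,1.4]
    - [0,0,-0.041,2]
    - [0,0,-0.041,0]
    - [0.0164,0.0078,0,0]
    - [0.0328,0.01565,0,0]
    - [0.0328,0.01565,0,0]
    - [0.0328,0.01565,0,0]
    - [0.0328,0.01565,0,0]
    - [0.0328,0.01565,0,0]
    - [0.0328,0.01565,0,0]
    - [0.0328,0.01565,0,0]
    - [0.0163,0.0078,0,0]
    - [0,0,0.02,0]
    - [0,0,0.02,0]
    - [0,0,0,0]
    - [0,0,0,0]
    - [0,0,0,0]

```text
clock: 32.4
position: [0.5633, 0.3305, 0.0737]
ee_rot: [[-0.058, 0.998, 0.0], [0.998, 0.058, 0.029], [0.029, 0.002, -1.0]]
wrist_force: [0.2, -0.1, 0.6]
finger_gap: 0.188
```

Run:
```python
from h import *
plan(.563,.3293,.0105,93.4)
n='scene';im,d=viewer.camera(n)
cv2.imwrite(f'pics/s17.png',cv2.resize(im[130:220,320:440],(800,600),interpolation=cv2.INTER_CUBIC))
n='top';im,d=viewer.camera(n)
cv2.imwrite(f'pics/t17.png',cv2.resize(im[90:210,60:220],(800,600),interpolation=cv2.INTER_CUBIC))
```

```text
cur [0.5633 0.3305 0.0737] yaw 93.34 t 32.4 F [ 0.2 -0.1  0.6] gap 16.1 j6 0.46
 tilt [ 1.000e-04  2.940e-02 -9.996e-01] roll -0.06 then shift mm [-3.  -0.5 63.1]  |before roll: [-3.  -0.5 63.1]
```

View pics/s17.png

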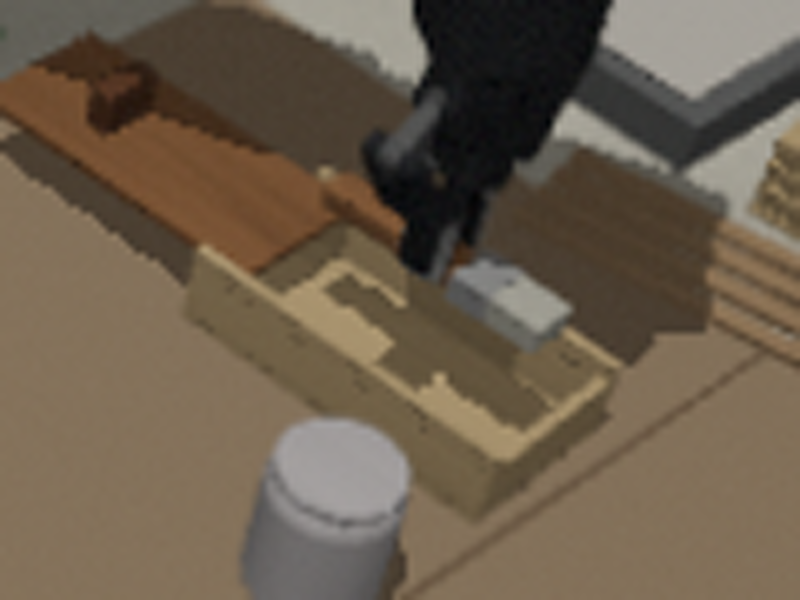

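View pics/t17.png

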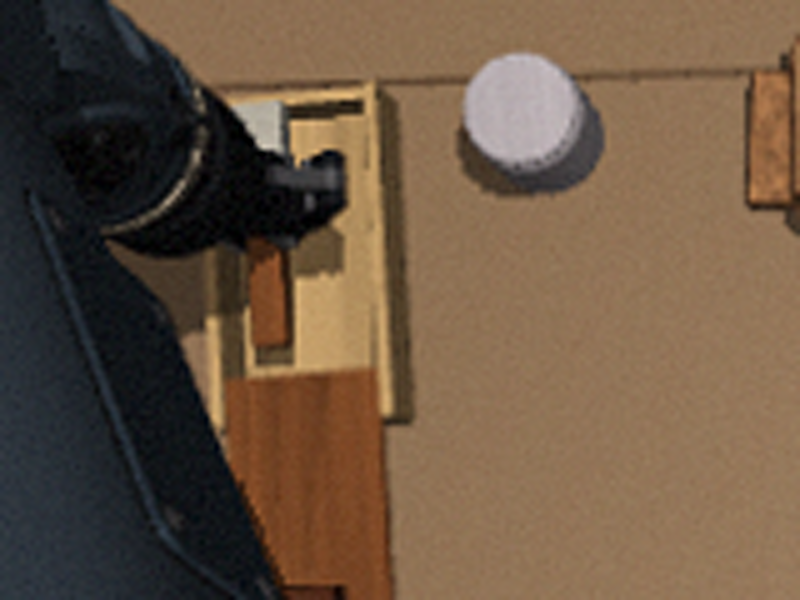

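>>> servo_tool:
  rows:
    - [-0.003,-0.0005,0.02,0]
    - [0,0,0.02,0]
    - [0,0,0.015,0]
    - [0,0,0.007,0]
    - [0,0,0,0]
    - [0,0,0,0]
    - [0,0,0,0]

```text
clock: 33.2
position: [0.5627, 0.3293, 0.011]
ee_rot: [[-0.058, 0.998, -0.0], [0.998, 0.058, 0.029], [0.029, 0.001, -1.0]]
wrist_force: [0.1, 0.4, 0.0]
finger_gap: 0.189
```

Run:
```python
from h import *
plan(.563,.3293,.0105,93.4)
n='scene';im,d=viewer.camera(n)
cv2.imwrite(f'pics/s18.png',cv2.resize(im[130:220,320:440],(800,600),interpolation=cv2.INTER_CUBIC))
```

```text
cur [0.5627 0.3293 0.011 ] yaw 93.35 t 33.2 F [0.1 0.4 0. ] gap 16.1 j6 0.46
 tilt [-3.000e-04  2.910e-02 -9.996e-01] roll -0.05 then shift mm [0.  0.3 0.5]  |before roll: [0.  0.3 0.5]
```

View pics/s18.png

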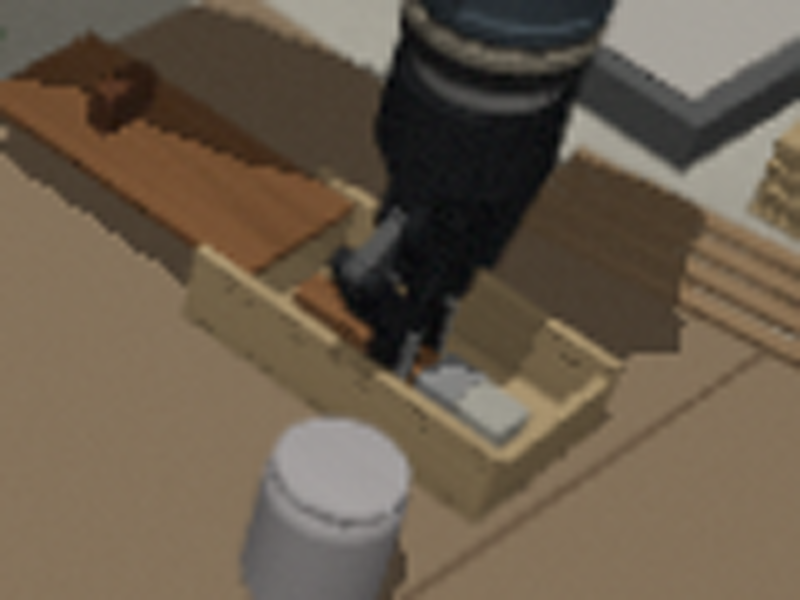

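Brush is inside the box, about 1 mm above the floor. Releasing with a limited opening.

>>> servo_tool:
  rows:
    - [0,0,0.001,0]
    - [0,0,0,0]
    - [0,0,0,0]

```text
clock: 33.55
position: [0.5626, 0.3293, 0.0099]
ee_rot: [[-0.058, 0.998, -0.001], [0.998, 0.058, 0.029], [0.029, 0.001, -1.0]]
wrist_force: [-1.0, -0.3, 5.5]
finger_gap: 0.191
```

>>> servo_tool:
  rows:
    - [0,0,0,0]
    - [0,0,0,0]
    - [0,0,0,0]
  jaw: 0.032

```text
clock: 33.85
position: [0.5621, 0.329, 0.009]
ee_rot: [[-0.058, 0.998, -0.002], [0.998, 0.058, 0.028], [0.028, -0.0, -1.0]]
wrist_force: [0.9, -0.8, 0.4]
finger_gap: 0.378
```

>>> servo_tool:
  rows:
    - [0,0,-0.01,0]
    - [0,0,-0.03,0]
    - [0,0,-0.04,0]
    - [0,0,-0.04,0]
    - [0,0,0,0]
    - [0,0,0,0]

```text
clock: 34.45
position: [0.563, 0.326, 0.1308]
ee_rot: [[-0.058, 0.998, 0.001], [0.998, 0.058, 0.03], [0.03, 0.003, -1.0]]
wrist_force: [-1.2, -0.0, -0.6]
finger_gap: 0.375
```

Run:
```python
from h import *
plan(.3823,.3175,.13,183.5)
n='scene';im,d=viewer.camera(n)
cv2.imwrite(f'pics/s19.png',cv2.resize(im[130:220,320:440],(800,600),interpolation=cv2.INTER_CUBIC))
```

```text
cur [0.563  0.326  0.1308] yaw 93.35 t 34.45 F [-1.2 -0.  -0.6] gap 32.0 j6 0.45
 tilt [ 9.000e-04  2.980e-02 -9.996e-01] roll 89.85 then shift mm [-180.9   -2.6    0.4]  |before roll: [   2.1 -180.9    0.4]
```

View pics/s19.png

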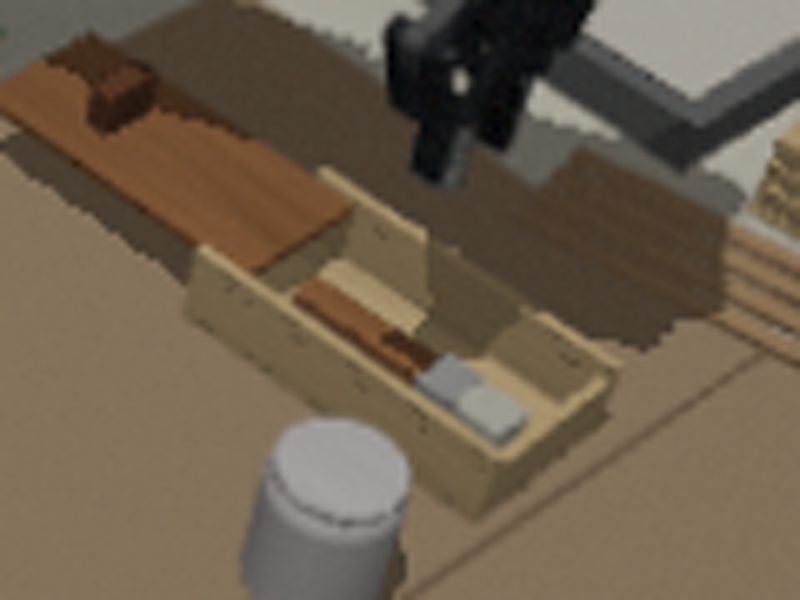

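>>> servo_tool:
  rows:
    - [0,0,0,-8.2]
    - [0,0,0,-8.2]
    - [0,0,0,-8.2]
    - [0,0,0,-8.2]
    - [0,0,0,-8.2]
    - [0,0,0,-8.2]
    - [0,0,0,-8.2]
    - [0,0,0,-8.2]
    - [0,0,0,-8.2]
    - [0,0,0,-8.2]
    - [0,0,0,-8.15]
    - [0.0155,0,0,0]
    - [0.03,0.0005,0,0]
    - [0.03,0.0005,0,0]
    - [0.03,0.0005,0,0]
    - [0.03,0.0005,0,0]
    - [0.03,0.0005,0,0]
    - [0.0155,0,0,0]
    - [0,0,0,0]
    - [0,0,0,0]
  jaw: 0.04

```text
clock: 36.5
position: [0.382, 0.3173, 0.129]
ee_rot: [[-0.998, -0.061, -0.001], [-0.061, 0.998, 0.028], [-0.001, 0.028, -1.0]]
wrist_force: [0.3, -0.4, 0.3]
finger_gap: 0.469
```

Run:
```python
from h import *
plan(.3823,.3185,.0485,183.5)
```

```text
cur [0.382  0.3173 0.129 ] yaw -176.48 t 36.5 F [ 0.3 -0.4  0.3] gap 40.1 j6 -0.95
 tilt [-0.0011  0.0284 -0.9996] roll 0.02 then shift mm [-0.3 -1.1 80.5]  |before roll: [-0.3 -1.1 80.5]
```

>>> servo_tool:
  rows:
    - [0,-0.001,0.03,0]
    - [0,0,0.03,0]
    - [0,0,0.015,0]
    - [0,0,0.0055,0]
    - [0,0,0,0]
    - [0,0,0,0]

```text
clock: 37.1
position: [0.3824, 0.3188, 0.0492]
ee_rot: [[-0.998, -0.061, -0.001], [-0.061, 0.998, 0.029], [-0.001, 0.029, -1.0]]
wrist_force: [0.4, -0.3, 1.0]
finger_gap: 0.469
```

>>> servo_tool:
  rows:
    - [0,0,0,0]
    - [0,0,0,0]
    - [0,0,0,0]
    - [0,0,0,0]
    - [0,0,0,0]
  jaw: 0.0

```text
clock: 37.6
position: [0.3824, 0.3188, 0.0498]
ee_rot: [[-0.998, -0.061, 0.001], [-0.061, 0.998, 0.03], [-0.002, 0.029, -1.0]]
wrist_force: [1.6, -1.4, 6.7]
finger_gap: 0.144
```

>>> servo_tool:
  rows:
    - [-0.01,0,0,0]
    - [-0.02,0,0,0]
    - [-0.02,0,0,0]
    - [-0.02,0,0,0]
    - [-0.02,0,0,0]
    - [-0.02,0,0,0]
    - [-0.015,0,0,0]
    - [-0.005,0,0,0]
    - [0,0,0,0]
    - [0,0,0,0]

```text
clock: 38.6
position: [0.5124, 0.3263, 0.0498]
ee_rot: [[-0.998, -0.06, 0.001], [-0.06, 0.998, 0.029], [-0.002, 0.029, -1.0]]
wrist_force: [1.0, -1.7, 5.6]
finger_gap: 0.145
```

>>> servo_tool:
  rows:
    - [-0.005,0,0,0]
    - [-0.005,0,0,0]
    - [-0.002,0,0,0]
    - [0,0,0,0]

```text
clock: 39.0
position: [0.5241, 0.327, 0.0498]
ee_rot: [[-0.998, -0.061, 0.0], [-0.061, 0.998, 0.029], [-0.002, 0.029, -1.0]]
wrist_force: [1.6, -2.6, 5.4]
finger_gap: 0.146
```

>>> servo_tool:
  rows:
    - [-0.002,0,0,0]
    - [0,0,0,0]

```text
clock: 39.2
position: [0.5259, 0.3271, 0.0498]
ee_rot: [[-0.998, -0.061, 0.0], [-0.061, 0.998, 0.029], [-0.002, 0.029, -1.0]]
wrist_force: [-0.6, -2.0, 6.3]
finger_gap: 0.145
```

>>> servo_tool:
  rows:
    - [-0.0015,0,0,0]
    - [0,0,0,0]

```text
clock: 39.4
position: [0.5271, 0.3272, 0.0498]
ee_rot: [[-0.998, -0.061, -0.0], [-0.061, 0.998, 0.029], [-0.001, 0.029, -1.0]]
wrist_force: [-0.2, -3.1, 6.4]
finger_gap: 0.144
```

>>> servo_tool:
  rows:
    - [-0.0015,0,0,0]
    - [0,0,0,0]

```text
clock: 39.6
position: [0.5272, 0.3272, 0.0497]
ee_rot: [[-0.998, -0.061, -0.003], [-0.061, 0.998, 0.029], [0.001, 0.029, -1.0]]
wrist_force: [-6.1, -2.0, 10.0]
finger_gap: 0.145
```

>>> servo_tool:
  rows:
    - [-0.001,0,0,0]
    - [0,0,0,0]
    - [0,0,0,0]

```text
clock: 39.9
position: [0.5273, 0.3272, 0.0497]
ee_rot: [[-0.998, -0.061, -0.004], [-0.062, 0.998, 0.029], [0.002, 0.029, -1.0]]
wrist_force: [-10.3, -2.1, 12.0]
finger_gap: 0.143
```

>>> servo_tool:
  rows:
    - [0,0,0,0]
    - [0,0,0,0]
    - [0,0,0,0]
    - [0,0,0,0]
    - [0,0,-0.015,0]
    - [0,0,-0.035,0]
    - [0,0,-0.04,0]
    - [0.05,0,-0.02,0]
    - [0.05,0,0,0]
    - [0.05,0,0,0]
    - [0.05,0,0,0]
    - [0,0,0,0]
    - [0,0,0,0]
  jaw: 0.04

```text
clock: 41.2
position: [0.3329, 0.3127, 0.1578]
ee_rot: [[-0.998, -0.063, -0.0], [-0.063, 0.998, 0.029], [-0.002, 0.029, -1.0]]
wrist_force: [-0.0, 0.1, -0.3]
finger_gap: 0.469
```

Run:
```python
from h import *
s=status.sense();print(s['clock'],s['position'],s['wrist_force'])
for n in ('scene','top'):
  im,d=viewer.camera(n); cv2.imwrite(f'pics/{n}20raw.png',im)
  w=(120,300,220,460) if n=='scene' else (80,200,80,300)
  cv2.imwrite(f'pics/{n}20.png',cv2.resize(im[w[0]:w[1],w[2]:w[3]],(800,600 if n=='scene' else 436),interpolation=cv2.INTER_CUBIC))
  w=(130,220,320,440) if n=='scene' else (90,190,90,240)
  cv2.imwrite(f'pics/{n}20b.png',cv2.resize(im[w[0]:w[1],w[2]:w[3]],(800,600),interpolation=cv2.INTER_CUBIC))
  print(n,'grip',info(n,d,(.527,.327),.03,.055,.07,.063))
  print('hill',info(n,d,(.598,-.082),.05,.034,.055,.039)['rect'],'tin',info(n,d,(.622,.207),.05,.064,.08,.07))
  print('long',info(n,d,(.617,.0645),.07,.021,.034,.027)['rect'],'broad',info(n,d,(.597,-.082),.065,.021,.034,.027)['rect'])
```

```text
41.2 [0.33287993 0.31265303 0.15781286] [-0.00339944  0.09059745 -0.3004583 ]
scene grip {'n': 47, 'rect': (array([531.3, 324.5]), array([17.4, 40.2]), 5.7), 'mean': array([531.6, 324.4]), 'pca': np.float64(98.6), 'z': 0.0623}
hill (array([595.3, -83.5]), array([39.7, 38.5]), 54.1) tin {'n': 251, 'rect': (array([625.8, 206.3]), array([53.5, 54.7]), 54.0), 'mean': array([625.7, 205.9]), 'pca': np.float64(124.8), 'z': 0.0695}
long (array([620.8,  62. ]), array([101.5,  31.8]), 0.9) broad (array([598.7, -82.7]), array([85.3, 47.6]), 6.8)
top grip {'n': 80, 'rect': (array([524.9, 326.1]), array([32.8, 12.4]), 88.4), 'mean': array([524.7, 325.8]), 'pca': np.float64(91.2), 'z': 0.0625}
hill (array([591.6, -83. ]), array([35. , 43.2]), 88.6) tin {'n': 399, 'rect': (array([619.6, 208.7]), array([54.7, 52.4]), 88.3), 'mean': array([619.6, 208.2]), 'pca': np.float64(61.0), 'z': 0.0698}
long (array([617.5,  64. ]), array([28. , 98.3]), 89.3) broad (array([622.7, -78.5]), array([31.7, 47.9]), 11.0)
```

View pics/scene20.png

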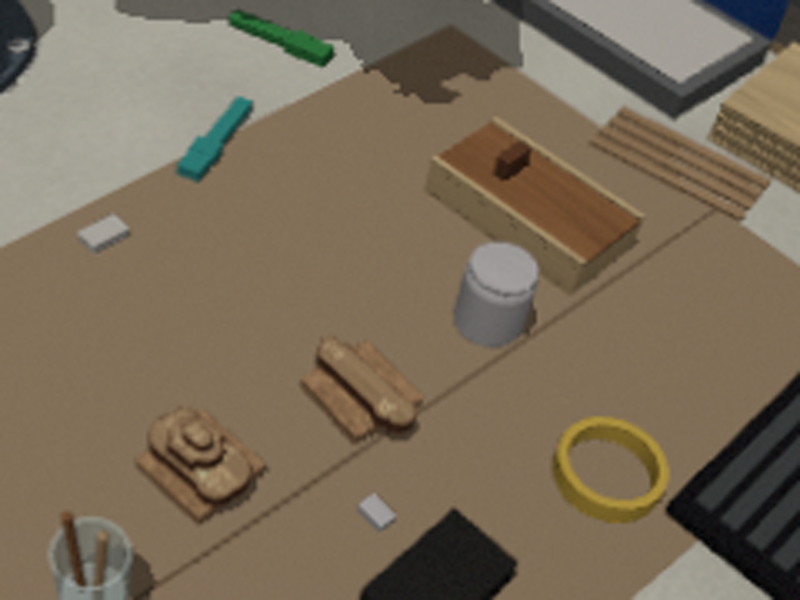

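View pics/top20.png

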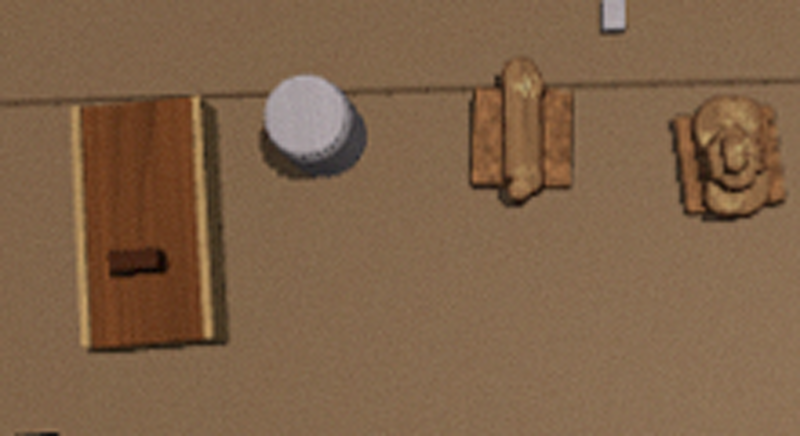

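View pics/scene20b.png

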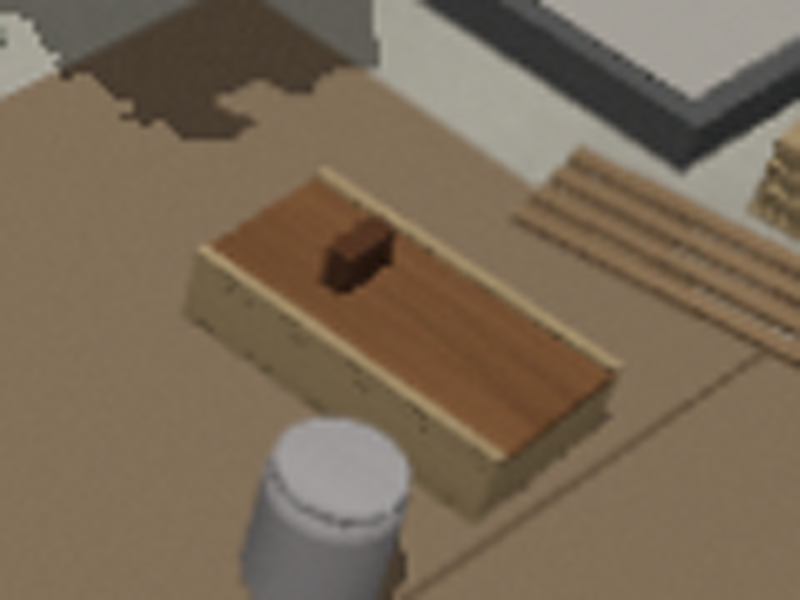

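```bash
python3 -c "
from plant import order
print(order.job_done())"
```

```text
the job is handed in; nothing more can be done
None
```

The job is done and handed in at about 41 s of the 109 s allowed, with every step done in the order asked. No result was reported back.

**Final checks, from both cameras:**

| Item | Result |
|---|---|
| Long island | Flat on pad_left, next to the tin. The two cameras put it 1–3 mm off centre in x and 1–2 mm in y. |
| Broad island | Centred on pad_right to about 1 mm. I measured this before the hill went on top. |
| Hill | Upright on the broad island, about 3–4 mm toward the robot from its middle. I left it there. |
| Brush | Flat inside the box. I checked this before shutting the cover. |
| Cover | Pushed shut until it stopped, about 145 mm from the open stop and with 10 N of resistance. Its end looks flush with the box in the pictures. |
| Tin | Standing, and unmoved to within 1 mm. |
| Robot | Clear of everything, with the wrist force at about zero. |

**What went wrong or disagreed:**
- **Joint limit:** the last joint hit its limit while carrying the long island. I turned the gripper back the other way, but it kept a tilt of about 1.6° for the rest of the job. I saw no effect on the placements.
- **Cameras:** the two cameras differ by about 4–6 mm in x. I mostly aimed at the average, and judged each placement within one camera at a time.
- **Bad reading:** the last top-camera measurement of the broad island is unusable because the hill covers its middle. The scene camera still showed it where I had placed it.

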